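Sort two modules, then hold a mirror so the camera sees the back mark

TASK

Sort the two tested modules: set the one with the red tag down in the red reject nest, and the one with the green tag in the green nest by the bench camera, the label on its back towards the cross on the plate. Then take the inspection mirror out of its block and hold it upright, centred over the cross at lens height, turned so that the camera sees the orange mark on the green-tagged module's back in the middle of the glass. Finish while holding the mirror steady at that angle, touching nothing else with it; do not drop the modules, knock the mirror against the module, plate or camera, or disturb the other things on the bench.

Things in the scene. Friction and masses are not known exactly. Their poses are not given: they have to be found in the camera images.
- good: The module with the GREEN round tag on its black top: aluminium housing 30 (x) x 52 (y) x 56 mm (z), 150 g. Origin: centre of its underside; z up. On its +x face (front) a connector stands out 5 mm, 28 to 40 mm up; its -x face (back) carries a white label with an orange mark. The two y faces, 52 mm apart, are plain, to grip. Starts upright on the bench, back roughly towards the robot.
- good_mark (a point): Centre of the orange mark (12 mm disc on a 20 mm white label) on the green-tagged module's back: at (-15, 0, 40) mm in the module's frame, looking along the module's -x.
- bad: The module with the RED round tag; otherwise the same as the green-tagged one, same size and axes. The two start places are swapped at random.
- station: Inspection station, fixed: grey plate 6 mm thick, 150 x 126 mm, with the green-rimmed pass nest and a black cross. Origin: on the bench under the nest's centre; z up; x runs from the cross side to the far side. The module goes in with its x along the station's x, so that its back (label) looks to the station's -x, the side of the cross.
- nest (a point): Centre of the pass nest's floor, 6 mm above the bench. The pocket is 36 mm (along the station's x) by 58 mm (along y), its green rim 4 mm thick and 10 mm high above the floor.
- sight (a point): The point at lens height (46 mm above the bench) straight above the cross, at (-70, +35, 46) mm in the station's frame. The camera is aimed at it, past the side of the nest; the mirror's centre belongs here. With the module seated its mark is at (-15, 0, 46) mm in the station's frame, 65 mm from this point.
- reject: Reject nest, fixed: a grey plate 60 x 86 mm, 6 mm thick, with the red rim of a pocket of the same size as the pass nest (36 mm along its x, 58 mm along its y). Origin: on the bench under the pocket's centre; z up. A module fits with its x axis along the nest's x, either way round.
- reject_floor (a point): Centre of the reject nest's floor, 6 mm above the bench.
- camera: Bench camera, fixed: level aluminium barrel 34 mm thick, 121 mm long with its black lens nose, on a dark foot; top 65 mm above the bench. Origin: on the bench below the point it is aimed at (the cross); x runs level from there to the lens; z up. Its bearing from the cross differs from run to run: 3 to 55 degrees from the station's x towards the station's y.
- lens (a point): Centre of the camera's front lens, 160 mm from the sight point and 46 mm above the bench; the camera looks along its body's -x.
- block: Blue tool block, fixed, 66 (x) x 76 (y) x 46 mm high, with a slot 8 x 48 mm, 38 mm deep (floor 8 mm up), in which the mirror stands; draw it straight up until its lower edge clears the top. Three thin trimmer handles stand up to 80 mm above the bench along its -x edge. Origin: on the bench under its centre; z up.
- mirror: Inspection mirror, rigid, loose, 50 g, upright in the block's slot. Origin: centre of the glass; +x is the way the glass looks (its normal), z up the handle. Round head 44 mm across, 4 mm thick (x -4 to 0), thin stem, black square handle 12 x 12 mm from 76 to 150 mm above the origin, flats square to x and y. It shows the mark when its normal points half-way between lens and mark.
- mirror_grip (a point): Middle of the gripping part of the mirror's handle: on the handle's axis, at (-2, 0, 118) mm in the mirror's frame.
- screwdriver: Bystander: screwdriver with red handle, about 190 mm long, lying; leave alone.
- pliers: Bystander: pliers with red handles, about 150 mm long, lying near the robot, 13 mm high; leave alone.
- solder: Bystander: reel of solder, 52 mm across, 42 mm high, standing on its rim; leave alone.
- flux: Bystander: small jar with white cap, 42 mm across, 50 mm high; leave alone.
- spare_board: Bystander: small orange circuit board, 75 x 50 mm, lying; leave alone.
Not all that is in view belongs to the job. There is more than one size of the mirror; the one meant has the size given above.

How it is judged:
On the way, in this order (a step that is already met when the one before it is completed fails the run):
1. the green-tagged module seated in the green nest, label towards the cross, and the red-tagged one in the red nest, both let go (horizontal distance between good and nest below 0.005 m and height (world z) of each of good, bad below 0.0085 m and angle between each of good, bad's own z axis and vertical below 0.08 rad and angle between the x axis of good and the x axis of station, either way round below 0.2 rad and linear speed of each of good, bad below 0.02 m/s and contact force between the fingers and good below 0.1 N and x of good_mark in the frame of station below 0 m and horizontal distance between bad and reject_floor below 0.005 m and angle between the x axis of bad and the x axis of reject, either way round below 0.2 rad and contact force between the fingers and bad below 0.1 N), for 0.2 s.
2. the mirror drawn out of its block and held clear (height (world z) of mirror above 0.075 m and contact force between the fingers and mirror above 0.5 N and contact force between mirror and block below 0.05 N), for 0.1 s.
3. the mirror held at the sight point, showing the mark to the camera (distance between mirror and sight below 0.012 m and angle between mirror's own z axis and vertical below 0.12 rad and y of lens in the frame of mirror above 0.02 m and x of each of good_mark, lens in the frame of mirror above 0.02 m and ((y of lens in the frame of station between 0.04057 and 0.05173 m and angle between the x axis of mirror and the x axis of camera, either way round between 0.1786 and 0.4579 rad) or (y of lens in the frame of station between 0.05171 and 0.06279 m and angle between the x axis of mirror and the x axis of camera, either way round between 0.2135 and 0.4929 rad) or (y of lens in the frame of station between 0.06277 and 0.07372 m and angle between the x axis of mirror and the x axis of camera, either way round between 0.2484 and 0.5278 rad) or (y of lens in the frame of station between 0.0737 and 0.08445 m and angle between the x axis of mirror and the x axis of camera, either way round between 0.2833 and 0.5627 rad) or (y of lens in the frame of station between 0.08443 and 0.09495 m and angle between the x axis of mirror and the x axis of camera, either way round between 0.3182 and 0.5976 rad) or (y of lens in the frame of station between 0.09493 and 0.10515 m and angle between the x axis of mirror and the x axis of camera, either way round between 0.3531 and 0.6325 rad) or (y of lens in the frame of station between 0.10513 and 0.11501 m and angle between the x axis of mirror and the x axis of camera, either way round between 0.388 and 0.6674 rad) or (y of lens in the frame of station between 0.11499 and 0.12448 m and angle between the x axis of mirror and the x axis of camera, either way round between 0.4229 and 0.7023 rad) or (y of lens in the frame of station between 0.12446 and 0.13352 m and angle between the x axis of mirror and the x axis of camera, either way round between 0.4579 and 0.7372 rad) or (y of lens in the frame of station between 0.1335 and 0.14207 m and angle between the x axis of mirror and the x axis of camera, either way round between 0.4928 and 0.7721 rad) or (y of lens in the frame of station between 0.14205 and 0.1501 m and angle between the x axis of mirror and the x axis of camera, either way round between 0.5277 and 0.807 rad) or (y of lens in the frame of station between 0.15008 and 0.15758 m and angle between the x axis of mirror and the x axis of camera, either way round between 0.5626 and 0.8419 rad) or (y of lens in the frame of station between 0.15756 and 0.16445 m and angle between the x axis of mirror and the x axis of camera, either way round between 0.5975 and 0.8768 rad) or (y of lens in the frame of station between 0.16443 and 0.1707 m and angle between the x axis of mirror and the x axis of camera, either way round between 0.6324 and 0.9117 rad)) and contact force between the fingers and mirror above 1 N and height (world z) of mirror above 0.032 m and linear speed of mirror below 0.02 m/s and angular speed of mirror below 0.15 rad/s and contact force between mirror and good below 0.05 N and contact force between mirror and station below 0.05 N and contact force between mirror and camera below 0.05 N and contact force between mirror and block below 0.05 N), for 0.3 s.
At the end, for the whole second after the job is handed in: Both modules sit in their own nests (5 mm, upright, released), green one's label towards the cross. The mirror is held by the fingers alone, still, upright within 7 degrees, its centre within 12 mm of the sight point, its normal within 7 degrees of half-way between lens and mark (all of step 1 and all of step 3); the arm keeps its last pose, push and grip.
It fails at once if a module is dropped or flung (faster than 0.5 m/s while not held) ((linear speed of good above 0.5 m/s and contact force between the fingers and good below 0.05 N) or (linear speed of bad above 0.5 m/s and contact force between the fingers and bad below 0.05 N)).
It fails at once if the mirror is knocked against the module, station or camera (over 3 N) (contact force between mirror and good above 3 N or contact force between mirror and station above 3 N or contact force between mirror and camera above 3 N).
It fails at once if a bystander is moved more than 20 mm (distance of any of screwdriver, pliers, solder, flux, spare_board from where it was at the start of the episode above 0.02 m).
It also fails if it takes over 64 s, if anything falls off the work surface, if the arm or the gripper's body presses on something with over 40 N, if the wrist force passes 120 N, or if a joint passes its speed limit or range.

ROBOT

A 7-joint arm with a two-finger parallel gripper is mounted at the origin on the work surface. World frame = base frame: x ahead of the robot, y to its left, z up, the work surface at z = 0. Lengths are in m, angles in rad, forces in N, time in s.
With the tool pointing down it reaches from about 0.4 to 0.75 m from the base axis. Payload 19.5 kg.
Tool frame: the origin (TCP) lies at the very end of the fingers, on their centre line; the grasp point (between the pads) lies 19 mm behind it; z points along the fingers, y is the line along which they close (so a half turn about z gives the same grasp; the last joint's range is limited). The gripper opens to 85 mm and grips with 20 to 120 N. Pads are 22 mm wide; open, the fingers measure 114 mm over their backs; the gripper's body (76 mm by 85 mm) begins 54 mm behind the grasp point. The pads swing forward as they close: fully open they stand 13 mm farther back than shut.
Start: joints at [-1.226, 0.707, -0.028, 1.485, 0.022, 0.951, -0.075], TCP at [0.217, 0.532, 0.231] pointing down, gripper open.
Joint ranges: [-2.71, 2.71], [-0.32, 2.16], [-1.57, 1.52], [0, 2.45], [-1.46, 4.6], [0, 2.02], [-2.83, 2.83]. Speed limits (rad/s): [1.89, 1.89, 2.57, 2.57, 3.01, 3.01, 3.01].

INTERFACE

Orientations are given as a rotation vector (axis times angle).
In Python, from cell import * gives the robot as it stands.
- The arm moves only by the tool drive_tool, never from a script. Its argument "steps" is a list of rows, each an object of numbers: "x", "y", "z": the shift along the tool's x, y, z in mm; "twist": the turn about the tool's z in rad; "hand": the opening, from -1 (shut) to 1 (fully open). In form: [{"x": .., "y": .., "z": .., "twist": .., "hand": ..}, ...]. A call has 1 to 10 rows; each row shifts and turns the commanded pose from where the row before left it, along the tool's axes as they then stand; what a row does not reach is not made up. A row lasts 1/10 s, in which the tool goes at most 50 mm and 8.59 degrees, less where a joint would pass 70% of its speed; a pose out of reach is approached as far as the arm can. A call is refused whole if a number of a shift passes 50 or a number of a turn 0.15, either way. A call with a gripper value outside its range is refused whole. The fingers move at their own pace and stop on an object; "grip_force" is the grip in N (left out, the last holds). Time passes only in rows, so rows that do not move let the fingers close. It gives the time, the measured TCP pose, the force, the opening and the grip force at its end, in the units of the state.
- state(): the state, without advancing time (a new reading comes with each control period).
- capture(name): name is "scene" or "top"; returns (picture, depth): 384x512x3 uint8, red, green, blue; 384x512 float32, m along the optical axis (not along the pixel's ray), 0 where there is no reading.
- camera_model(name): a dict with "intrinsics" (3x3 intrinsics, pixels), "dist_coeffs" ([k1, k2, p1, p2, k3] as OpenCV has them; the pictures are not rectified), "extrinsics" (4x4, takes a point from world to camera coordinates). Camera axes: x right, y up, looking along -z (the intrinsics and any distortion apply to the point x, -y, -z); pixel columns grow to the right and rows downward; lengths in m; the calibration is good to about 2 mm. A picture is of the moment at which its call begins. camera_model takes no time and is no camera call.
- finish_job(): hands the job in; it is judged then, once.
The state is a dict: "time": time; "q": joint angles; "joint_vel": joint speeds; "joint_efforts": joint torques, N m; "ee_pos": TCP position; "tool_rot": TCP orientation; "wrist_force": force on the tool from outside, world axes, zero at the start; "torque": the same for the moment, N m; "gripper_width": opening from 0.0 (shut) to 1.0 (fully open); "grasp_force": force on a finger pad.
Only numpy, scipy, OpenCV 4.12 (cv2) and the standard library are available. Lean on these libraries where they do the work, as an engineer would, in place of code of your own. Each camera call takes 0.05 s, during which the arm holds its last target. There are 200 camera calls.

## Working session

There is one attempt and no reset: what is moved stays moved. The work goes in short steps, Python scripts to look and compute and a tool call to move; the robot and the scene stay as the last step left them, time stands still between calls to the robot, and variables do not carry over. Pictures are saved under pics/ and viewed, at most 10 in all, crops included, and the job is handed in when it is done.

Besides the shell and the picture viewer there is one more tool, called after ">>>" by a JSON object that holds its "name" and its "arguments", one argument or row to a line. drive_tool: Moves the arm, as the interface text tells. Its arguments: {"type":"object","properties":{"steps":{"type":"array"},"grip_force":{"type":"number"}},"required":["steps"]}

```bash
ls; mkdir -p pics; cat > h.py <<'E'
from cell import *
import numpy as np, cv2
def save(n):
    im,d=capture(n); np.savez(f'{n}.npz',im=im,d=d); return im,d
def load(n):
    z=np.load(f'{n}.npz'); return z['im'],z['d']
def cloud(n,d):
    """world point per pixel"""
    c=camera_model(n); K=np.array(c['intrinsics']); D=np.array(c['dist_coeffs']); E=np.array(c['extrinsics'])
    v,u=np.mgrid[0:384,0:512].astype(np.float64)
    p=cv2.undistortPoints(np.stack([u.ravel(),v.ravel()],1)[:,None],K,D)[:,0]
    z=d.ravel().astype(float)
    P=np.stack([p[:,0]*z,-p[:,1]*z,-z],1)
    W=(P-E[:3,3])@E[:3,:3]
    return W.reshape(384,512,3)
E
python3 - <<'E'
from h import *
print(state())
for n in('scene','top'):
    im,d=save(n); cv2.imwrite(f'pics/{n}0.png',cv2.resize(im[:,:,::-1],(800,600),interpolation=cv2.INTER_CUBIC))
    E=np.array(camera_model(n)['extrinsics']);print(n,-E[:3,:3].T@E[:3,3],E[2,:3])
E
```

```text
pics
{'time': 0.0, 'q': array([-1.22565918,  0.7070633 , -0.02763577,  1.48497953,  0.0220103 ,
        0.95091713, -0.07548435]), 'joint_vel': array([ 0.00117361,  0.00041756, -0.00051837, -0.0023739 , -0.00038029,
        0.00115342, -0.00178207]), 'joint_efforts': array([-7.42147404e-04, -8.83212948e+01,  1.23442356e+00, -2.36182952e+01,
        1.70145056e-02,  6.15568802e-03,  1.22654731e-05]), 'ee_pos': array([0.21682232, 0.53227399, 0.23085468]), 'tool_rot': array([-6.03772091e-01, -3.08284997e+00,  1.64952406e-03]), 'wrist_force': array([-0.16388034, -0.63901847,  0.12101931]), 'torque': array([ 0.02869041,  0.00327828, -0.04891258]), 'grasp_force': 0.0, 'gripper_width': 0.9977227559938613}
scene [ 1.57712414 -0.07432063  0.87319276] [ 0.80477731 -0.08139387  0.58796983]
top [0.37902471 0.00656952 1.25119144] [-0.14092417 -0.02920931  0.98958941]
```

View pics/scene0.png

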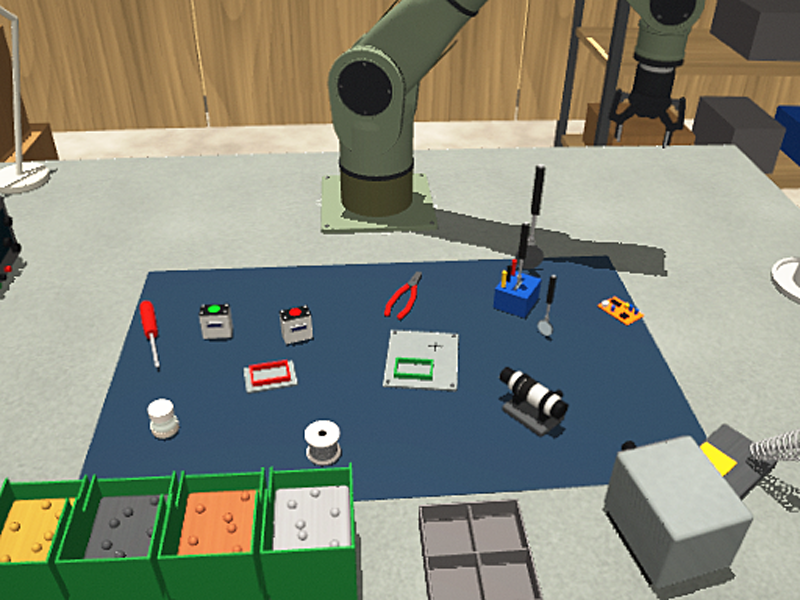

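View pics/top0.png

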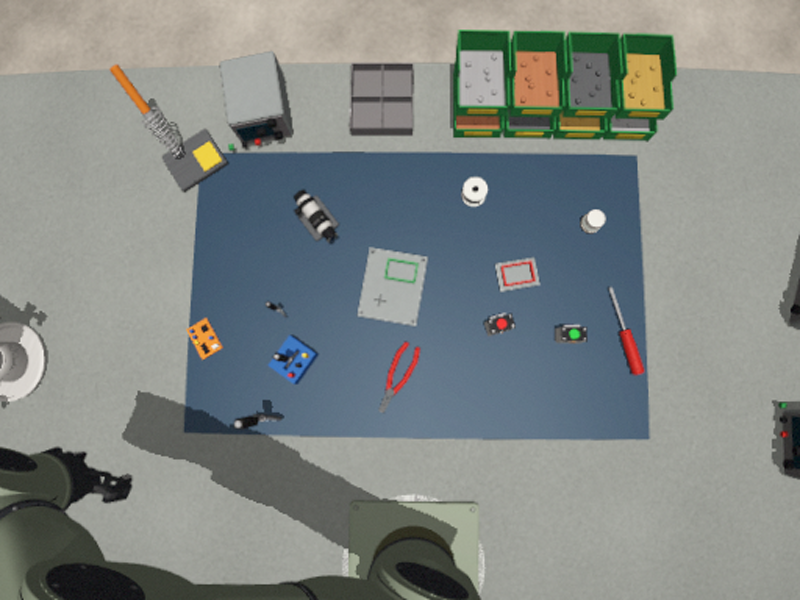

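Top view (800 px): station plate (393,287) with green nest (402,271) and cross (380,300). Reject nest is at (517,273), red module (501,323), green module (572,334), block with mirror (293,360) and bench camera (317,216). The mirrors standing at (277,308) and (258,420) are decoys.

```bash
cat > m.py <<'E'
from h import *
def rect(P):
    (c,s,a)=cv2.minAreaRect((P[:,:2]*1000).astype(np.float32)); return np.round(c,1),np.round(s,1),round(a,1),len(P)
R={}
for n,f in(('top',1),('scene',1)):
    im,d=load(n); W=cloud(n,d); hsv=cv2.cvtColor(im,cv2.COLOR_RGB2HSV).astype(int)
    H,S,V=hsv[...,0],hsv[...,1],hsv[...,2]; z=W[...,2]; ok=(d>0)
    x,y=W[...,0],W[...,1]; mat=ok&(x>.25)&(x<.85)&(abs(y)<.6)
    print(n,'bench z',np.median(z[mat&(z<.01)&(H>100)&(H<120)]))
    g=mat&(H>50)&(H<80)&(S>110); r=mat&((H<6)|(H>174))&(S>130); b=mat&(H>100)&(H<122)&(S>170)&(z>.035)
    o=mat&(z>.003)&(z<.012)&(S<50)
    for nm,m in(('green',g),('red',r),('blue',b),('plate',o),('tall',mat&(z>.02))):
        k,l,st,_=cv2.connectedComponentsWithStats(m.astype(np.uint8),connectivity=8)
        for i in range(1,k):
            if st[i,4]>=12:
                P=W[l==i]; print(nm,st[i,:2],*rect(P),'z',np.round(np.percentile(P[:,2],[5,50,95])*1000,1))
E
python3 m.py
```

```text
top bench z -0.0002170796308031896
green [364 210] [ 474.5 -319.8] [21.  20.5] 30.6 40 z [52.  56.4 60.2]
red [321 168] [ 604.6 -215.5] [42.6 66.1] 8.7 65 z [ 4.1 13.8 18.3]
red [318 204] [ 493.6 -174. ] [19.4 19.1] 2.2 41 z [52.  55.9 58.8]
red [397 211] [ 440.5 -454.7] [95.9 31.4] 17.7 226 z [ 9.5 21.5 26. ]
red [247 219] [410.4  42. ] [ 16.2 103.1] 67.7 102 z [-0.6  8.5 12.6]
red [252 222] [398.4  15.3] [ 16.1 104.4] 62.2 103 z [-1.2  9.7 13.7]
blue [186 215] [452.5 239.3] [39.4  6.1] 57.6 16 z [42.6 45.8 47.3]
blue [181 218] [437.3 253.4] [35.8 27. ] 64.5 50 z [41.6 45.4 49.3]
blue [189 227] [400.1 225.7] [ 3.5 66. ] 55.7 24 z [39.2 42.6 48.7]
plate [119 107] [817.3 479.5] [ 8.4 85.2] 31.3 33 z [ 4.2  8.8 11.2]
plate [201 126] [741.  196.9] [80.3 14.1] 33.6 54 z [ 5.3  9.6 11.5]
plate [191 136] [706.2 232. ] [66.9 15.6] 38.8 57 z [ 6.  10.1 11.9]
plate [228 158] [577.3  50.9] [127.  153.2] 80.9 1149 z [3.4 5.8 9.4]
plate [327 165] [ 635.4 -223.1] [ 5.3 40.5] 9.4 16 z [3.8 6.4 8.6]
plate [341 165] [ 617.6 -253.9] [44.2  7. ] 13.8 22 z [3.8 6.7 9.3]
plate [248 167] [610.7  32.3] [5
[... 4503 characters left out ...]
tall [345 176] [523.1 285.1] [26.4 14.8] 65.3 130 z [ 22.7  86.5 131.4]
tall [ 90 193] [ 445.8 -452.6] [96.3 23.1] 13.3 144 z [21.2 24.8 28.8]
tall [127 195] [ 481.9 -321.2] [51.1 43.2] 89.6 317 z [22.1 47.7 59.2]
tall [179 196] [ 500.5 -173.2] [40.5 52.5] 15.7 323 z [23.3 48.9 58.7]
tall [320 235] [720.5 212.8] [121.2  50.4] 45.6 672 z [32.3 56.8 64.9]
tall [ 95 255] [ 722.2 -375.6] [39.9 38.9] 33.9 286 z [22.4 48.  53.7]
tall [195 270] [ 783.9 -123.4] [48.5 51. ] 32.0 357 z [23.  42.9 45.9]
tall [458 272] [807.5 502.9] [ 7.5 30.4] 57.1 13 z [20.1 20.5 22.1]
tall [448 280] [833.4 485.2] [30.8 60.1] 2.8 70 z [20.1 22.8 26.1]
tall [455 280] [826.3 498.6] [32.2 12.5] 78.2 20 z [20.2 20.7 21.8]
```

```bash
cat > o.py <<'E'
from h import *
def ortho(n,im,cx,cy,z,w=160,h=160,s=2):
    """ortho view of plane z (mm), s px per mm; image up=+x, left=+y"""
    c=camera_model(n);K=np.array(c['intrinsics']);D=np.array(c['dist_coeffs']);E=np.array(c['extrinsics'])
    r,q=np.mgrid[0:h*s,0:w*s].astype(float)
    X=cx+h/2-r/s; Y=cy+w/2-q/s
    P=np.stack([X,Y,np.full_like(X,z)],-1).reshape(-1,3)/1000
    C=(P@E[:3,:3].T+E[:3,3])*[1,-1,-1]
    uv=cv2.projectPoints(C,np.zeros(3),np.zeros(3),K,D)[0][:,0].reshape(h*s,w*s,2).astype(np.float32)
    return cv2.remap(im,uv[...,0],uv[...,1],cv2.INTER_CUBIC),X,Y
E
cat > a.py <<'E'
from o import *
def big(m):
    k,l,st,_=cv2.connectedComponentsWithStats(m.astype(np.uint8)); i=1+np.argmax(st[1:,4]); return l==i
T=[('station',577,51,6,'plate'),('nest',608,31,16,'green'),('reject',604,-216,6,'plate'),('rejrim',604,-216,16,'red'),('redmod',494,-174,56,'red'),('greenmod',474,-320,56,'green'),('block',418,253,46,'blue')]
rows=[]
for n in('top','scene'):
    im,_=load(n); row=[]
    for nm,cx,cy,z,kind in T:
        w=160
        o,X,Y=ortho(n,im,cx,cy,z,w,w); hs=cv2.cvtColor(o,cv2.COLOR_RGB2HSV).astype(int);H,S,V=hs[...,0],hs[...,1],hs[...,2]
        m={'plate':(S<90)&(V>110),'green':(H>48)&(H<82)&(S>90),'red':((H<8)|(H>172))&(S>110),'blue':(H>104)&(H<122)&(S>185)&(V>120)}[kind]
        m=big(m)
        if kind=='plate': # fill
            ct,_=cv2.findContours(m.astype(np.uint8),0,1); m=cv2.drawContours(np.zeros(m.shape,np.uint8),ct,-1,1,-1)>0
        P=np.stack([X[m],Y[m]],1).astype(np.float32); r=cv2.minAreaRect(P)
        print(n,nm,np.round(r[0],1),np.round(r[1],1),round(r[2],1),'cent',np.round(P.mean(0),1))
        b=cv2.boxPoints(r); px=np.stack([(cy+w/2-b[:,1])*2,(cx+w/2-b[:,0])*2],1).astype(int)
        oo=o.copy(); cv2.polylines(oo,[px],True,(255,0,255),1); row.append(oo[:,:,::-1])
    rows.append(row)
tiles=[np.vstack([rows[0][i],rows[1][i]]) for i in (0,2,4,5,6)]
cv2.imwrite('pics/o1.png',cv2.resize(np.hstack(tiles[:3]),(800,533)))
cv2.imwrite('pics/o2.png',cv2.resize(np.hstack(tiles[3:]),(600,600)))
E
python3 a.py
```

```text
top station [577.2  51.2] [159.5 159.5] 90.0 cent [576.8  51.3]
top nest [626.3  30. ] [64.  15.1] 89.5 cent [627.7  33. ]
top reject [ 604.2 -215.8] [159.5 159.5] 90.0 cent [ 599.2 -212.5]
top rejrim [ 604.4 -214.8] [45.1 67.3] 10.2 cent [ 604.7 -216. ]
top redmod [ 494.1 -173.4] [24.  23.2] 14.0 cent [ 494.3 -173. ]
top greenmod [ 474.5 -320.5] [25. 23.] 90.0 cent [ 474.4 -320.2]
top block [424.6 207.6] [ 1.  10.8] 53.1 cent [424.2 207.8]
scene station [577.5  49.4] [129.  158.7] 81.1 cent [577.4  49.5]
scene nest [614.   30.5] [67.4 55.6] 80.5 cent [613.9  30.7]
scene reject [ 605.3 -216.6] [67.2 89.5] 10.3 cent [ 615.5 -216. ]
scene rejrim [ 609.5 -215.8] [58.1 67.7] 10.6 cent [ 608.4 -215.9]
scene redmod [ 492.5 -173.8] [26.6 24.2] 8.1 cent [ 492.4 -173.9]
scene greenmod [ 472.8 -321.8] [24.5 26.5] 90.0 cent [ 472.8 -321.8]
scene block [417.6 252.7] [69.  82.1] 55.1 cent [424.3 256.2]
```

View pics/o1.png

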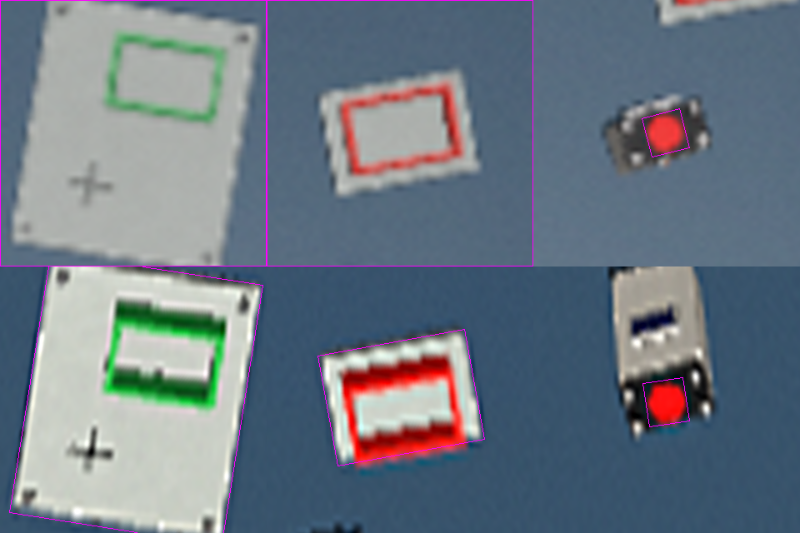

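View pics/o2.png

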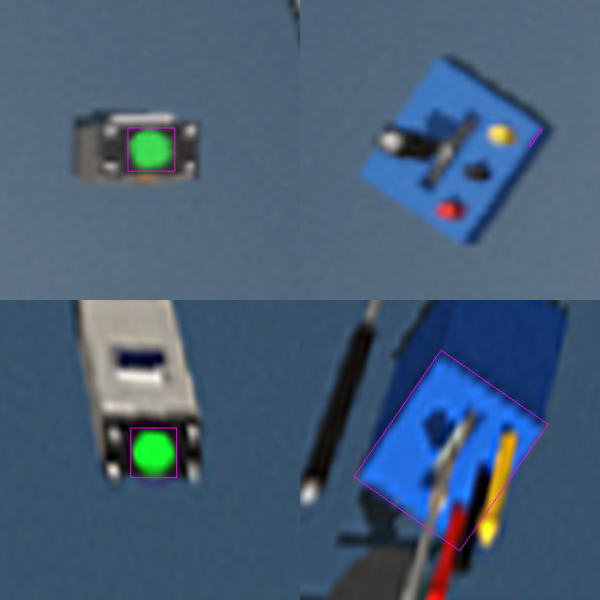

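The orthos show both nests and the cross clearly (cross at tile px (91,183) in both views, about (547,76) mm). The tags are centred on the module tops, the block trimmers are towards the lower right (-x), and the slot runs along the block's y. Next I'll refine the fits.

```bash
cat > b.py <<'E'
from a import big
from o import *
from scipy.spatial.transform import Rotation as Ro
print('-----')
def fill(m):
    ct,_=cv2.findContours(m.astype(np.uint8),0,1); return cv2.drawContours(np.zeros(m.shape,np.uint8),ct,-1,1,-1)>0
for n in('top','scene'):
    im,d=load(n); W=cloud(n,d)*1000
    for nm,cx,cy,z,w,kind in [('station',577,51,6,190,'p'),('reject',604,-216,6,130,'p'),('nestrim',609,31,16,100,'green'),('rejrim',604,-216,16,100,'red'),('redtop',494,-173,56,90,'blk'),('greentop',474,-320,56,90,'blk')]:
        o,X,Y=ortho(n,im,cx,cy,z,w,w); hs=cv2.cvtColor(o,cv2.COLOR_RGB2HSV).astype(int);H,S,V=hs[...,0],hs[...,1],hs[...,2]
        if kind=='p':
            t,m=cv2.threshold(S.astype(np.uint8),0,1,cv2.THRESH_BINARY_INV+cv2.THRESH_OTSU); m=m>0
        elif kind=='green': m=(H>45)&(H<85)&(S>60)
        elif kind=='red': m=((H<10)|(H>170))&(S>80)
        else: m=(S<80)&(V<75)
        m=fill(big(m)); P=np.stack([X[m],Y[m]],1).astype(np.float32); r=cv2.minAreaRect(P)
        print(n,nm,np.round(r[0],1),np.round(r[1],1),round(r[2],1),'cent',np.round(P.mean(0),1))
    x,y,z=np.moveaxis(W,-1,0); near=(np.hypot(x-418,y-253)<70)
    for lo,hi in((48,60),(60,100),(108,135),(135,160),(160,190)):
        m=near&(z>lo)&(z<hi)&(d>0); print(n,'handle',lo,m.sum(),np.round(np.median(W[m],0),1) if m.any() else '')
    m=(np.hypot(x-718,y-216)<80)&(z>58)&(z<70); P=W[m]; c=P.mean(0); u=np.linalg.svd(P[:,:2]-c[:2])[2][0]
    print(n,'cam ridge',c.round(1),np.degrees(np.arctan(u[1]/u[0])),m.sum(),'bearing from cross',np.degrees(np.arctan2(c[1]-76.4,c[0]-546.5)))
s=state();print(Ro.from_rotvec(s['tool_rot']).as_matrix().round(4),s['ee_pos'])
E
python3 b.py | sed -n '/-----/,$p'
```

```text
-----
top station [576.7  50.3] [129.5 153.8] 80.8 cent [576.7  50.2]
top reject [ 604.8 -215.1] [64.7 89. ] 10.5 cent [ 604.7 -215. ]
top nestrim [608.8  32. ] [67.  46.3] 80.8 cent [608.8  32. ]
top rejrim [ 604.6 -214.9] [46.7 68.6] 10.0 cent [ 604.6 -214.9]
top redtop [ 490.6 -158.7] [29.6 22.5] 5.7 cent [ 489.3 -157.7]
top greentop [ 473.9 -303.6] [21.2 24.7] 88.8 cent [ 474.  -303.5]
top handle 48 58 [422.7 247.9  49.2]
top handle 60 32 [406.5 237.6  77.6]
top handle 108 11 [416.9 248.4 122.2]
top handle 135 8 [417.5 247.2 147.2]
top handle 160 26 [417.7 249.9 178.4]
top cam ridge [721.2 215.   61.3] 37.39472903697454 194 bearing from cross 38.41974757690762
scene station [578.9  49.3] [128.5 159.8] 81.0 cent [579.   49.3]
scene reject [ 604.  -216.9] [75.4 89.3] 10.3 cent [ 604.7 -216.7]
scene nestrim [614.   30.4] [68.1 56.9] 80.5 cent [614.1  30.7]
scene rejrim [ 609.5 -215.7] [58.9 68.4] 10.5 cent [ 609.2 -215.9]
scene redtop [ 495.9 -173.8] [33.6 52.4] 15.9 cent [ 500.  -176.6]
scene greentop [ 476.  -320.8] [52.5 33. ] 90.0 cent [ 479.5 -318.6]
scene handle 48 91 [424.5 247.5  49.7]
scene handle 60 83 [418.1 245.5  74.5]
scene handle 108 36 [423.  251.  121.4]
scene handle 135 38 [423.1 251.5 147.1]
scene handle 160 41 [423.1 251.9 173.9]
scene cam ridge [727.6 213.9  62. ] 38.04531094668303 301 bearing from cross 37.21959201046024
[[-9.261e-01  3.772e-01 -3.000e-04]
 [ 3.772e-01  9.261e-01 -9.000e-04]
 [-0.000e+00 -1.000e-03 -1.000e+00]] [0.21681003 0.53230887 0.23088773]
```

```bash
cat > p.py <<'E'
"""plan rows: python3 p.py vmax hand x,y,z,th ...   (mm, deg: angle of tool y axis), start = measured pose"""
from h import *
import sys,json
from scipy.spatial.transform import Rotation as Ro
s=state(); M=Ro.from_rotvec(s['tool_rot']).as_matrix(); p=np.array(s['ee_pos'])*1000; th=np.degrees(np.arctan2(M[1,1],M[0,1]))
print('t',round(s['time'],2),'pos',p.round(1),'th',round(th,1),'tilt',np.degrees(np.arccos(-M[2,2])).round(2),'q',s['q'].round(2),'w',round(s['gripper_width'],3),'F',s['wrist_force'].round(1),s['grasp_force'])
if len(sys.argv)>2:
    vm=float(sys.argv[1]); hand=float(sys.argv[2]); rows=[]
    W=[np.r_[p,th]]+[np.array(list(map(float,a.split(',')))) for a in sys.argv[3:]]
    c=W[0].copy()
    pts=[]
    for a,b in zip(W,W[1:]):
        d=b-a; n=max(np.linalg.norm(d[:3])/vm,abs(d[3])/8); n=int(np.ceil(n+.8)) 
        g=np.minimum(1,np.linspace(0,1,n+1)); g=.6*g+.4*(3*g**2-2*g**3); pts+=[a+d*k for k in g[1:]]
    for t in pts:
        e=t-c; r=np.radians(c[3]); x=int(round(-np.sin(r)*e[0]+np.cos(r)*e[1])); y=int(round(np.cos(r)*e[0]+np.sin(r)*e[1])); z=int(round(-e[2])); w=round(-np.radians(e[3]),2)
        rows.append(dict(x=x,y=y,z=z,twist=w,hand=hand)); c[0]+=-np.sin(r)*x+np.cos(r)*y; c[1]+=np.cos(r)*x+np.sin(r)*y; c[2]-=z; c[3]-=np.degrees(w)
    for i in range(0,len(rows),10): print(json.dumps(rows[i:i+10]).replace('"hand": %s'%hand,'"hand":%g'%hand).replace(' ',''))
E
python3 p.py 40 1 300,500,290,58 430,390,290,40 575,100,250,-25 510,-150,170,-74 493.4,-173.5,85,-74
```

```text
t 0.1 pos [216.8 532.3 230.9] th 67.8 tilt 0.05 q [-1.23  0.71 -0.03  1.48  0.02  0.95 -0.08] w 1.0 F [-0.8 -1.2 -0.4] 0.0
[{"x":-19,"y":0,"z":-13,"twist":0.04,"hand":1},{"x":-26,"y":2,"z":-17,"twist":0.05,"hand":1},{"x":-25,"y":2,"z":-17,"twist":0.05,"hand":1},{"x":-19,"y":3,"z":-12,"twist":0.03,"hand":1},{"x":-22,"y":-3,"z":0,"twist":0.04,"hand":1},{"x":-29,"y":-3,"z":0,"twist":0.06,"hand":1},{"x":-33,"y":-1,"z":0,"twist":0.06,"hand":1},{"x":-34,"y":0,"z":0,"twist":0.06,"hand":1},{"x":-30,"y":2,"z":0,"twist":0.06,"hand":1},{"x":-21,"y":3,"z":0,"twist":0.04,"hand":1}]
[{"x":-26,"y":-6,"z":3,"twist":0.09,"hand":1},{"x":-33,"y":-4,"z":4,"twist":0.11,"hand":1},{"x":-39,"y":-2,"z":5,"twist":0.14,"hand":1},{"x":-42,"y":5,"z":5,"twist":0.15,"hand":1},{"x":-41,"y":11,"z":6,"twist":0.15,"hand":1},{"x":-39,"y":17,"z":5,"twist":0.15,"hand":1},{"x":-33,"y":20,"z":5,"twist":0.13,"hand":1},{"x":-26,"y":22,"z":4,"twist":0.12,"hand":1},{"x":-18,"y":19,"z":3,"twist":0.09,"hand":1},{"x":-23,"y":4,"z":7,"twist":0.08,"hand":1}]
[{"x":-30,"y":8,"z":10,"twist":0.1,"hand":1},{"x":-34,"y":13,"z":11,"twist":0.12,"hand":1},{"x":-34,"y":17,"z":12,"twist":0.13,"hand":1},{"x":-31,"y":22,"z":12,"twist":0.12,"hand":1},{"x":-27,"y":24,"z":11,"twist":0.12,"hand":1},{"x":-20,"y":24,"z":10,"twist":0.11,"hand":1},{"x":-14,"y":19,"z":7,"twist":0.08,"hand":1},{"x":-5,"y":4,"z":18,"twist":-0.0,"hand":1},{"x":-6,"y":5,"z":24,"twist":-0.0,"hand":1},{"x":-7,"y":6,"z":25,"twist":-0.0,"hand":1}]
[{"x":-4,"y":3,"z":18,"twist":-0.0,"hand":1}]
```

>>> {"name": "drive_tool", "arguments": {
  "steps": [
    {"x": -19,"y": 0,"z": -13,"twist": 0.04,"hand": 1},
    {"x": -26,"y": 2,"z": -17,"twist": 0.05,"hand": 1},
    {"x": -25,"y": 2,"z": -17,"twist": 0.05,"hand": 1},
    {"x": -19,"y": 3,"z": -12,"twist": 0.03,"hand": 1},
    {"x": -22,"y": -3,"z": 0,"twist": 0.04,"hand": 1},
    {"x": -29,"y": -3,"z": 0,"twist": 0.06,"hand": 1},
    {"x": -33,"y": -1,"z": 0,"twist": 0.06,"hand": 1},
    {"x": -34,"y": 0,"z": 0,"twist": 0.06,"hand": 1},
    {"x": -30,"y": 2,"z": 0,"twist": 0.06,"hand": 1},
    {"x": -21,"y": 3,"z": 0,"twist": 0.04,"hand": 1}
  ]
}}

```text
time: 1.1
ee_pos: [0.4311, 0.3886, 0.2901]
tool_rot: [1.339, 2.841, -0.001]
wrist_force: [-0.8, 0.2, -0.2]
gripper_width: 0.998
grasp_force: 0.0
```

>>> {"name": "drive_tool", "arguments": {
  "steps": [
    {"x": -26,"y": -6,"z": 3,"twist": 0.09,"hand": 1},
    {"x": -33,"y": -4,"z": 4,"twist": 0.11,"hand": 1},
    {"x": -39,"y": -2,"z": 5,"twist": 0.14,"hand": 1},
    {"x": -42,"y": 5,"z": 5,"twist": 0.15,"hand": 1},
    {"x": -41,"y": 11,"z": 6,"twist": 0.15,"hand": 1},
    {"x": -39,"y": 17,"z": 5,"twist": 0.15,"hand": 1},
    {"x": -33,"y": 20,"z": 5,"twist": 0.13,"hand": 1},
    {"x": -26,"y": 22,"z": 4,"twist": 0.12,"hand": 1},
    {"x": -18,"y": 19,"z": 3,"twist": 0.09,"hand": 1},
    {"x": -23,"y": 4,"z": 7,"twist": 0.08,"hand": 1}
  ]
}}

```text
time: 2.1
ee_pos: [0.5704, 0.0756, 0.2427]
tool_rot: [2.718, 1.575, -0.0]
wrist_force: [0.1, -0.0, -0.4]
gripper_width: 0.997
grasp_force: 0.0
```

>>> {"name": "drive_tool", "arguments": {
  "steps": [
    {"x": -30,"y": 8,"z": 10,"twist": 0.1,"hand": 1},
    {"x": -34,"y": 13,"z": 11,"twist": 0.12,"hand": 1},
    {"x": -34,"y": 17,"z": 12,"twist": 0.13,"hand": 1},
    {"x": -31,"y": 22,"z": 12,"twist": 0.12,"hand": 1},
    {"x": -27,"y": 24,"z": 11,"twist": 0.12,"hand": 1},
    {"x": -20,"y": 24,"z": 10,"twist": 0.11,"hand": 1},
    {"x": -14,"y": 19,"z": 7,"twist": 0.08,"hand": 1},
    {"x": 0,"y": 0,"z": 0,"twist": 0,"hand": 1},
    {"x": 0,"y": 0,"z": 0,"twist": 0,"hand": 1}
  ]
}}

```text
time: 3.0
ee_pos: [0.5099, -0.1494, 0.1701]
tool_rot: [-3.111, -0.431, 0.001]
wrist_force: [-0.2, 0.2, 0.7]
gripper_width: 1.0
grasp_force: 0.0
```

```bash
python3 p.py 30 1 493.4,-173.5,80,-74.5 493.4,-173.5,20,-74.5
```

```text
t 3.0 pos [ 509.9 -149.4  170.1] th -74.2 tilt 0.04 q [-0.04  0.78  0.51  1.73 -0.52  0.76 -0.56] w 1.0 F [-0.2  0.2  0.7] 0.0
[{"x":-5,"y":4,"z":19,"twist":0.0,"hand":1},{"x":-6,"y":5,"z":26,"twist":0.0,"hand":1},{"x":-7,"y":6,"z":26,"twist":0.0,"hand":1},{"x":-4,"y":4,"z":19,"twist":0.0,"hand":1},{"x":0,"y":0,"z":18,"twist":0.0,"hand":1},{"x":0,"y":0,"z":24,"twist":0.0,"hand":1},{"x":0,"y":0,"z":18,"twist":0.0,"hand":1}]
```

>>> {"name": "drive_tool", "arguments": {
  "steps": [
    {"x": -5,"y": 4,"z": 19,"twist": 0,"hand": 1},
    {"x": -6,"y": 5,"z": 26,"twist": 0,"hand": 1},
    {"x": -7,"y": 6,"z": 26,"twist": 0,"hand": 1},
    {"x": -4,"y": 4,"z": 19,"twist": 0,"hand": 1},
    {"x": 0,"y": 0,"z": 18,"twist": 0,"hand": 1},
    {"x": 0,"y": 0,"z": 24,"twist": 0,"hand": 1},
    {"x": 0,"y": 0,"z": 18,"twist": 0,"hand": 1},
    {"x": 0,"y": 0,"z": 0,"twist": 0,"hand": 0}
  ],
  "grip_force": 40
}}

```text
time: 3.8
ee_pos: [0.4936, -0.1725, 0.0189]
tool_rot: [-3.11, -0.433, 0.003]
wrist_force: [0.1, -0.2, -0.4]
gripper_width: 0.859
grasp_force: 0.0
```

>>> {"name": "drive_tool", "arguments": {
  "steps": [
    {"hand": -1},
    {"hand": -1},
    {"hand": -1},
    {"hand": -1},
    {"hand": -1},
    {"hand": -1}
  ]
}}

```text
invalid input
```

```bash
cat > look.py <<'E'
from a import big
from o import *
import sys
# tag of colour argv[1] near x y at plane z
def tag(col,cx,cy,z):
    out=[]
    for n in('top','scene'):
        im,d=save(n); o,X,Y=ortho(n,im,cx,cy,z,80,80); hs=cv2.cvtColor(o,cv2.COLOR_RGB2HSV).astype(int);H,S=hs[...,0],hs[...,1]
        m=big(((H<8)|(H>172))&(S>110) if col=='red' else (H>48)&(H<82)&(S>90)); out.append((n,X[m].mean().round(1),Y[m].mean().round(1),m.sum()/4))
    return out
E
sed -i 's/^T=/if __name__!="__main__": load=None\nT=/; ' a.py; python3 - <<'E'
s=open('a.py').read(); i=s.index('if __name__'); open('a.py','w').write(s[:i])
E
python3 p.py 30 -1 ; python3 -c "
from look import *
print(tag('red',493,-173,56))"
```

```text
t 3.8 pos [ 493.6 -172.5   18.9] th -74.1 tilt 0.14 q [ 0.13  1.01  0.28  1.85 -0.67  0.38 -0.38] w 0.859 F [ 0.1 -0.2 -0.4] 0.0Traceback (most recent call last):
  File "<string>", line 3, in <module>
    print(tag('red',493,-173,56))
          ~~~^^^^^^^^^^^^^^^^^^^
  File "look.py", line 9, in tag
    m=big(((H<8)|(H>172))&(S>110) if col=='red' else (H>48)&(H<82)&(S>90)); out.append((n,X[m].mean().round(1),Y[m].mean().round(1),m.sum()/4))
  File "a.py", line 3, in big
    k,l,st,_=cv2.connectedComponentsWithStats(m.astype(np.uint8)); i=1+np.argmax(st[1:,4]); return l==i
                                                                       ~~~~~~~~~^^^^^^^^^^
    return _wrapfunc(a, 'argmax', axis=axis, out=out, **kwds)
    return bound(*args, **kwds)
ValueError: attempt to get argmax of an empty sequence
```

>>> {"name": "drive_tool", "arguments": {
  "steps": [
    {"x": 0,"y": 0,"z": 0,"twist": 0,"hand": -1},
    {"x": 0,"y": 0,"z": 0,"twist": 0,"hand": -1},
    {"x": 0,"y": 0,"z": 0,"twist": 0,"hand": -1},
    {"x": 0,"y": 0,"z": 0,"twist": 0,"hand": -1},
    {"x": 0,"y": 0,"z": 0,"twist": 0,"hand": -1}
  ],
  "grip_force": 40
}}

```text
time: 4.35
ee_pos: [0.4946, -0.1735, 0.0214]
tool_rot: [3.112, 0.432, 0.002]
wrist_force: [-1.1, 2.4, 9.4]
gripper_width: 0.604
grasp_force: 43.1
```

```bash
python3 p.py 30 -1 493.5,-173,60,-74.1 604.3,-215.4,60,-79.8 604.3,-215.4,40,-79.8
```

```text
t 4.35 pos [ 494.6 -173.5   21.4] th -74.2 tilt 0.09 q [ 0.13  1.    0.28  1.85 -0.67  0.39 -0.38] w 0.604 F [-1.1  2.4  9.4] 43.05366615531966
[{"x":0,"y":0,"z":-12,"twist":-0.0,"hand":-1},{"x":-1,"y":-1,"z":-15,"twist":-0.0,"hand":-1},{"x":0,"y":0,"z":-12,"twist":-0.0,"hand":-1},{"x":15,"y":12,"z":0,"twist":0.01,"hand":-1},{"x":21,"y":15,"z":0,"twist":0.03,"hand":-1},{"x":24,"y":16,"z":0,"twist":0.02,"hand":-1},{"x":22,"y":14,"z":0,"twist":0.02,"hand":-1},{"x":16,"y":10,"z":0,"twist":0.02,"hand":-1},{"x":0,"y":0,"z":10,"twist":-0.0,"hand":-1},{"x":0,"y":0,"z":10,"twist":-0.0,"hand":-1}]
```

>>> {"name": "drive_tool", "arguments": {
  "steps": [
    {"x": 0,"y": 0,"z": -12,"twist": 0,"hand": -1},
    {"x": -1,"y": -1,"z": -15,"twist": 0,"hand": -1},
    {"x": 0,"y": 0,"z": -12,"twist": 0,"hand": -1},
    {"x": 15,"y": 12,"z": 0,"twist": 0.01,"hand": -1},
    {"x": 21,"y": 15,"z": 0,"twist": 0.03,"hand": -1},
    {"x": 24,"y": 16,"z": 0,"twist": 0.02,"hand": -1},
    {"x": 22,"y": 14,"z": 0,"twist": 0.02,"hand": -1},
    {"x": 16,"y": 10,"z": 0,"twist": 0.02,"hand": -1},
    {"x": 0,"y": 0,"z": 0,"twist": 0,"hand": -1},
    {"x": 0,"y": 0,"z": 0,"twist": 0,"hand": -1}
  ]
}}

```text
time: 5.35
ee_pos: [0.6035, -0.2152, 0.06]
tool_rot: [3.129, 0.275, -0.0]
wrist_force: [-0.8, 0.2, -1.1]
gripper_width: 0.603
grasp_force: 42.4
```

```bash
python3 p.py 30 -1 604.3,-215.4,42,-79.8; python3 - <<'E'
from h import *
im,d=save('scene'); c=im[190:270,120:240]; cv2.imwrite('pics/s2.png',cv2.resize(c[:,:,::-1],(780,520),interpolation=cv2.INTER_CUBIC))
from o import *
from a import big
for z in(95,97,99):
    o,X,Y=ortho('scene',im,604,-215,z,80,80);hs=cv2.cvtColor(o,cv2.COLOR_RGB2HSV).astype(int);H,S=hs[...,0],hs[...,1]
    m=big(((H<8)|(H>172))&(S>110)); print(z,X[m].mean(),Y[m].mean(),m.sum()/4)
E
```

```text
t 5.35 pos [ 603.5 -215.2   60. ] th -80.0 tilt 0.03 q [ 0.09  1.08  0.49  1.39 -0.6   0.82 -0.63] w 0.603 F [-0.8  0.2 -1.1] 42.35099775949493
[{"x":0,"y":0,"z":9,"twist":-0.0,"hand":-1},{"x":1,"y":0,"z":9,"twist":-0.0,"hand":-1}]
95 603.0333843017329 -215.7553516819572 490.5
97 605.5136246786633 -215.4483290488432 486.25
99 607.9799794661191 -215.11447638603696 487.0
```

View pics/s2.png

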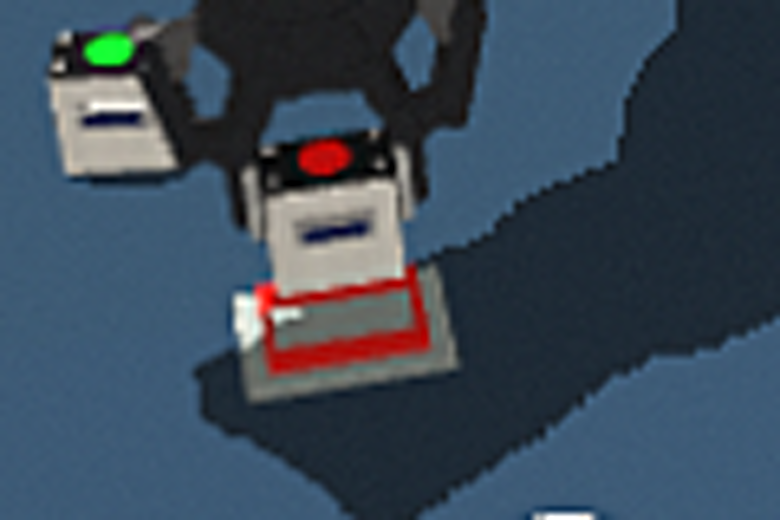

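The crop shows the red module held square (tag px (325,157)), above and behind the nest by parallax, aligned with the rim. I'll lower it now.

>>> {"name": "drive_tool", "arguments": {
  "steps": [
    {"x": 0,"y": 0,"z": 10,"twist": 0,"hand": -1},
    {"x": 0,"y": 0,"z": 10,"twist": 0,"hand": -1},
    {"x": 0,"y": 0,"z": 7,"twist": 0,"hand": -1},
    {"x": 0,"y": 0,"z": 4,"twist": 0,"hand": -1},
    {"x": 0,"y": 0,"z": 1,"twist": 0,"hand": -1},
    {"x": 0,"y": 0,"z": 0,"twist": 0,"hand": -1}
  ]
}}

```text
time: 6.0
ee_pos: [0.6035, -0.2152, 0.0274]
tool_rot: [-3.129, -0.274, 0.001]
wrist_force: [-3.2, 2.5, 6.5]
gripper_width: 0.599
grasp_force: 42.9
```

```bash
python3 p.py
```

```text
t 6.0 pos [ 603.5 -215.2   27.4] th -80.0 tilt 0.03 q [ 0.09  1.13  0.46  1.4  -0.62  0.77 -0.61] w 0.599 F [-3.2  2.5  6.5] 42.88699152355548
```

>>> {"name": "drive_tool", "arguments": {
  "steps": [
    {"x": 0,"y": 0,"z": 0,"twist": 0,"hand": 0.5},
    {"x": 0,"y": 0,"z": 0,"twist": 0,"hand": 1},
    {"x": 0,"y": 0,"z": 0,"twist": 0,"hand": 1},
    {"x": 0,"y": 0,"z": 0,"twist": 0,"hand": 1},
    {"x": 0,"y": 0,"z": -15,"twist": 0,"hand": 1},
    {"x": 0,"y": 0,"z": -25,"twist": 0,"hand": 1},
    {"x": 0,"y": 0,"z": -25,"twist": 0,"hand": 1},
    {"x": 0,"y": 0,"z": -15,"twist": 0,"hand": 1}
  ]
}}

```text
time: 6.8
ee_pos: [0.6042, -0.2157, 0.1101]
tool_rot: [3.128, 0.274, 0.003]
wrist_force: [0.8, -0.9, -0.3]
gripper_width: 0.996
grasp_force: 0.0
```

```bash
python3 p.py 40 1 500,-305,107,-90 473.6,-321,85,-90 473.6,-321,21,-90
```

```text
t 6.8 pos [ 604.2 -215.7  110.1] th -80.0 tilt 0.14 q [ 0.07  1.02  0.52  1.36 -0.57  0.91 -0.66] w 0.996 F [ 0.8 -0.9 -0.3] 0.0
[{"x":-19,"y":11,"z":1,"twist":0.03,"hand":1},{"x":-26,"y":16,"z":0,"twist":0.04,"hand":1},{"x":-26,"y":19,"z":1,"twist":0.04,"hand":1},{"x":-25,"y":18,"z":1,"twist":0.04,"hand":1},{"x":-17,"y":14,"z":0,"twist":0.02,"hand":1},{"x":-13,"y":8,"z":11,"twist":0.0,"hand":1},{"x":-13,"y":8,"z":11,"twist":0.0,"hand":1},{"x":0,"y":0,"z":20,"twist":0.0,"hand":1},{"x":0,"y":0,"z":25,"twist":0.0,"hand":1},{"x":0,"y":0,"z":19,"twist":0.0,"hand":1}]
```

>>> {"name": "drive_tool", "arguments": {
  "steps": [
    {"x": -19,"y": 11,"z": 1,"twist": 0.03,"hand": 1},
    {"x": -26,"y": 16,"z": 0,"twist": 0.04,"hand": 1},
    {"x": -26,"y": 19,"z": 1,"twist": 0.04,"hand": 1},
    {"x": -25,"y": 18,"z": 1,"twist": 0.04,"hand": 1},
    {"x": -17,"y": 14,"z": 0,"twist": 0.02,"hand": 1},
    {"x": -13,"y": 8,"z": 11,"twist": 0,"hand": 1},
    {"x": -13,"y": 8,"z": 11,"twist": 0,"hand": 1},
    {"x": 0,"y": 0,"z": 20,"twist": 0,"hand": 1},
    {"x": 0,"y": 0,"z": 25,"twist": 0,"hand": 1},
    {"x": 0,"y": 0,"z": 19,"twist": 0,"hand": 1}
  ]
}}

```text
time: 7.8
ee_pos: [0.4732, -0.3206, 0.0175]
tool_rot: [-3.141, -0.007, 0.0]
wrist_force: [0.8, 0.1, 0.2]
gripper_width: 0.999
grasp_force: 0.0
```

```bash
python3 p.py; python3 -c "
from look import *
from h import *
try: print(tag('red',604,-215,62))
except Exception as e: print(e)
im,d=save('scene');o,X,Y=ortho('scene',im,604,-215,62,80,80);hs=cv2.cvtColor(o,cv2.COLOR_RGB2HSV).astype(int);H,S=hs[...,0],hs[...,1]
m=((H<8)|(H>172))&(S>110);k,l,st,c=cv2.connectedComponentsWithStats(m.astype(np.uint8))
print([(604+40-c[i][1]/2,-215+40-c[i][0]/2,st[i,4]/4) for i in range(1,k) if st[i,4]>200])
"
```

```text
t 7.8 pos [ 473.2 -320.6   17.5] th -89.7 tilt 0.02 q [ 0.35  1.06  0.39  1.67 -0.69  0.55 -0.4 ] w 0.999 F [0.8 0.1 0.2] 0.0
[('top', np.float64(585.3), np.float64(-190.0), np.float64(467.25)), ('scene', np.float64(602.0), np.float64(-216.0), np.float64(528.5))]
[(np.float64(637.3843416370107), np.float64(-183.10498220640568), np.float64(70.25)), (np.float64(602.0116003787879), np.float64(-216.05350378787878), np.float64(528.0))]
```

>>> {"name": "drive_tool", "arguments": {
  "steps": [
    {"x": 0,"y": 0,"z": -3,"twist": 0,"hand": 0},
    {"x": 0,"y": 0,"z": 0,"twist": 0,"hand": -1},
    {"x": 0,"y": 0,"z": 0,"twist": 0,"hand": -1},
    {"x": 0,"y": 0,"z": 0,"twist": 0,"hand": -1},
    {"x": 0,"y": 0,"z": 0,"twist": 0,"hand": -1},
    {"x": 0,"y": 0,"z": 0,"twist": 0,"hand": -1},
    {"x": 0,"y": 0,"z": 0,"twist": 0,"hand": -1}
  ],
  "grip_force": 40
}}

```text
time: 8.65
ee_pos: [0.4738, -0.321, 0.0227]
tool_rot: [3.141, 0.008, 0.002]
wrist_force: [-1.4, 1.5, 14.7]
gripper_width: 0.602
grasp_force: 40.2
```

```bash
python3 p.py 35 -1 473.6,-321,110,-90 490,-170,110,-90 585,0,110,-99 609.5,31.3,65,-99
```

```text
t 8.65 pos [ 473.8 -321.    22.7] th -89.7 tilt 0.1 q [ 0.35  1.05  0.4   1.67 -0.69  0.56 -0.41] w 0.602 F [-1.4  1.5 14.7] 40.228630900382996
[{"x":0,"y":0,"z":-19,"twist":0.0,"hand":-1},{"x":0,"y":0,"z":-25,"twist":0.0,"hand":-1},{"x":0,"y":0,"z":-25,"twist":0.0,"hand":-1},{"x":0,"y":0,"z":-18,"twist":0.0,"hand":-1},{"x":2,"y":-20,"z":0,"twist":0.0,"hand":-1},{"x":3,"y":-26,"z":0,"twist":0.0,"hand":-1},{"x":3,"y":-29,"z":0,"twist":0.0,"hand":-1},{"x":4,"y":-30,"z":0,"twist":0.0,"hand":-1},{"x":3,"y":-26,"z":0,"twist":0.0,"hand":-1},{"x":2,"y":-20,"z":0,"twist":0.0,"hand":-1}]
[{"x":10,"y":-18,"z":0,"twist":0.02,"hand":-1},{"x":13,"y":-25,"z":0,"twist":0.02,"hand":-1},{"x":15,"y":-28,"z":0,"twist":0.03,"hand":-1},{"x":14,"y":-30,"z":0,"twist":0.03,"hand":-1},{"x":13,"y":-29,"z":0,"twist":0.02,"hand":-1},{"x":11,"y":-26,"z":0,"twist":0.03,"hand":-1},{"x":7,"y":-20,"z":0,"twist":0.01,"hand":-1},{"x":6,"y":-10,"z":13,"twist":0.0,"hand":-1},{"x":8,"y":-14,"z":18,"twist":0.0,"hand":-1},{"x":6,"y":-10,"z":14,"twist":0.0,"hand":-1}]
```

>>> {"name": "drive_tool", "arguments": {
  "steps": [
    {"x": 0,"y": 0,"z": -19,"twist": 0,"hand": -1},
    {"x": 0,"y": 0,"z": -25,"twist": 0,"hand": -1},
    {"x": 0,"y": 0,"z": -25,"twist": 0,"hand": -1},
    {"x": 0,"y": 0,"z": -18,"twist": 0,"hand": -1},
    {"x": 2,"y": -20,"z": 0,"twist": 0,"hand": -1},
    {"x": 3,"y": -26,"z": 0,"twist": 0,"hand": -1},
    {"x": 3,"y": -29,"z": 0,"twist": 0,"hand": -1},
    {"x": 4,"y": -30,"z": 0,"twist": 0,"hand": -1},
    {"x": 3,"y": -26,"z": 0,"twist": 0,"hand": -1},
    {"x": 2,"y": -20,"z": 0,"twist": 0,"hand": -1}
  ]
}}

```text
time: 9.65
ee_pos: [0.4899, -0.1679, 0.1088]
tool_rot: [-3.141, -0.009, -0.001]
wrist_force: [0.5, -0.2, -1.6]
gripper_width: 0.601
grasp_force: 43.7
```

>>> {"name": "drive_tool", "arguments": {
  "steps": [
    {"x": 10,"y": -18,"z": 0,"twist": 0.02,"hand": -1},
    {"x": 13,"y": -25,"z": 0,"twist": 0.02,"hand": -1},
    {"x": 15,"y": -28,"z": 0,"twist": 0.03,"hand": -1},
    {"x": 14,"y": -30,"z": 0,"twist": 0.03,"hand": -1},
    {"x": 13,"y": -29,"z": 0,"twist": 0.02,"hand": -1},
    {"x": 11,"y": -26,"z": 0,"twist": 0.03,"hand": -1},
    {"x": 7,"y": -20,"z": 0,"twist": 0.01,"hand": -1},
    {"x": 6,"y": -10,"z": 13,"twist": 0,"hand": -1},
    {"x": 8,"y": -14,"z": 18,"twist": 0,"hand": -1},
    {"x": 6,"y": -10,"z": 14,"twist": 0,"hand": -1}
  ]
}}

```text
time: 10.65
ee_pos: [0.6094, 0.0315, 0.0618]
tool_rot: [-3.132, 0.243, 0.001]
wrist_force: [-0.8, -0.1, -2.5]
gripper_width: 0.604
grasp_force: 43.7
```

>>> {"name": "drive_tool", "arguments": {
  "steps": [
    {"x": 0,"y": 0,"z": 0,"twist": 0,"hand": -1},
    {"x": 0,"y": 0,"z": 0,"twist": 0,"hand": -1}
  ]
}}

```text
time: 10.85
ee_pos: [0.6089, 0.0301, 0.0633]
tool_rot: [3.131, -0.244, -0.001]
wrist_force: [-0.6, -0.7, -1.7]
gripper_width: 0.602
grasp_force: 43.5
```

```bash
python3 p.py 30 -1 609.5,31.3,50,-99; python3 - <<'E'
from h import *
im,d=save('scene'); c=im[190:270,220:340]; cv2.imwrite('pics/s3.png',cv2.resize(c[:,:,::-1],(780,520),interpolation=cv2.INTER_CUBIC))
from o import *
from a import big
for z in(97,99,101):
    o,X,Y=ortho('scene',im,604,31,z,80,80);hs=cv2.cvtColor(o,cv2.COLOR_RGB2HSV).astype(int);H,S=hs[...,0],hs[...,1]
    m=big((H>48)&(H<82)&(S>90)); print(z,X[m].mean(),Y[m].mean(),m.sum()/4)
E
```

```text
t 10.85 pos [608.9  30.1  63.3] th -98.9 tilt 0.06 q [-0.38  1.07  0.62  1.52 -0.78  0.81 -1.18] w 0.602 F [-0.6 -0.7 -1.7] 43.544881939888
[{"x":0,"y":-1,"z":7,"twist":0.0,"hand":-1},{"x":0,"y":0,"z":6,"twist":0.0,"hand":-1}]
97 609.8041622198506 29.640074706510138 468.5
99 612.3058696822833 29.414916532040927 464.25
101 614.7883270575578 29.118612157073695 464.75
```

View pics/s3.png

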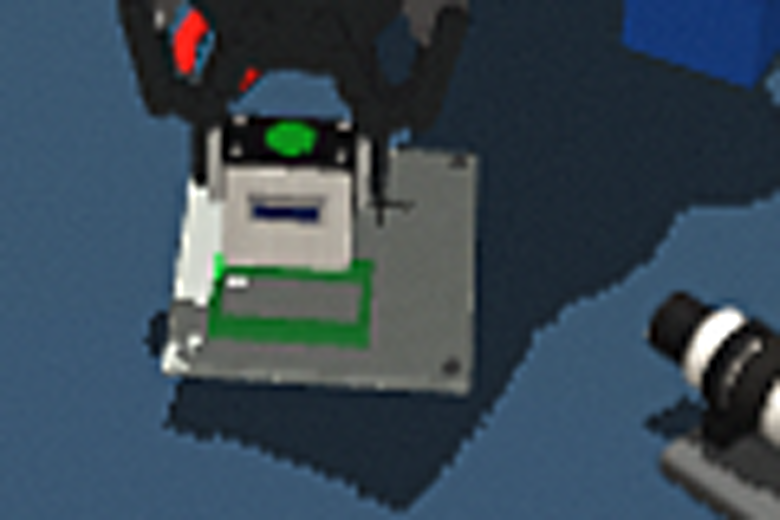

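The crop shows the green module (tag px (290,138)) held square, 1 mm short in y, with the nest below it. I'll correct that and lower.

>>> {"name": "drive_tool", "arguments": {
  "steps": [
    {"x": 0,"y": -1,"z": 10,"twist": 0,"hand": -1},
    {"x": 0,"y": 0,"z": 10,"twist": 0,"hand": -1},
    {"x": 0,"y": 0,"z": 7,"twist": 0,"hand": -1},
    {"x": 0,"y": 0,"z": 5,"twist": 0,"hand": -1},
    {"x": 0,"y": 0,"z": 2,"twist": 0,"hand": -1},
    {"x": 0,"y": 0,"z": 0,"twist": 0,"hand": -1}
  ]
}}

```text
time: 11.5
ee_pos: [0.6094, 0.032, 0.0292]
tool_rot: [3.132, -0.244, -0.0]
wrist_force: [0.4, -0.6, -1.6]
gripper_width: 0.604
grasp_force: 43.7
```

```bash
python3 p.py
```

```text
t 11.5 pos [609.4  32.   29.2] th -98.9 tilt 0.01 q [-0.37  1.12  0.58  1.53 -0.81  0.75 -1.15] w 0.604 F [ 0.4 -0.6 -1.6] 43.74089956283569
```

>>> {"name": "drive_tool", "arguments": {
  "steps": [
    {"x": 0,"y": 0,"z": 1,"twist": 0,"hand": -1},
    {"x": 0,"y": 0,"z": 0.5,"twist": 0,"hand": -1}
  ]
}}

```text
time: 11.7
ee_pos: [0.6096, 0.032, 0.0287]
tool_rot: [-3.132, 0.244, -0.001]
wrist_force: [-6.2, 0.9, 22.1]
gripper_width: 0.604
grasp_force: 46.3
```

```bash
python3 p.py
```

```text
t 11.7 pos [609.6  32.   28.7] th -98.9 tilt 0.04 q [-0.37  1.12  0.58  1.53 -0.81  0.75 -1.15] w 0.604 F [-6.2  0.9 22.1] 46.29518508911133
```

>>> {"name": "drive_tool", "arguments": {
  "steps": [
    {"x": 0,"y": 0,"z": 0,"twist": 0,"hand": 0.5},
    {"x": 0,"y": 0,"z": 0,"twist": 0,"hand": 1},
    {"x": 0,"y": 0,"z": 0,"twist": 0,"hand": 1},
    {"x": 0,"y": 0,"z": 0,"twist": 0,"hand": 1},
    {"x": 0,"y": 0,"z": -15,"twist": 0,"hand": 1},
    {"x": 0,"y": 0,"z": -25,"twist": 0,"hand": 1},
    {"x": 0,"y": 0,"z": -25,"twist": 0,"hand": 1},
    {"x": 0,"y": 0,"z": -25,"twist": 0,"hand": 1}
  ]
}}

```text
time: 12.5
ee_pos: [0.6094, 0.0319, 0.1199]
tool_rot: [3.132, -0.244, 0.001]
wrist_force: [0.1, -0.2, -0.4]
gripper_width: 1.0
grasp_force: 0.0
```

```bash
python3 p.py 35 1 540,140,230,-80 418,250.5,240,-35
```

```text
t 12.5 pos [609.4  31.9 119.9] th -98.9 tilt 0.04 q [-0.4   1.    0.67  1.48 -0.72  0.91 -1.23] w 1.0 F [ 0.1 -0.2 -0.4] 0.0
[{"x":-11,"y":-12,"z":-14,"twist":-0.04,"hand":1},{"x":-14,"y":-18,"z":-19,"twist":-0.06,"hand":1},{"x":-15,"y":-20,"z":-22,"twist":-0.07,"hand":1},{"x":-13,"y":-22,"z":-22,"twist":-0.06,"hand":1},{"x":-11,"y":-19,"z":-19,"twist":-0.06,"hand":1},{"x":-7,"y":-15,"z":-14,"twist":-0.04,"hand":1},{"x":-11,"y":-14,"z":-1,"twist":-0.08,"hand":1},{"x":-13,"y":-20,"z":-2,"twist":-0.12,"hand":1},{"x":-12,"y":-24,"z":-1,"twist":-0.13,"hand":1},{"x":-9,"y":-27,"z":-2,"twist":-0.13,"hand":1}]
[{"x":-5,"y":-26,"z":-2,"twist":-0.13,"hand":1},{"x":-2,"y":-24,"z":-1,"twist":-0.11,"hand":1},{"x":1,"y":-17,"z":-1,"twist":-0.09,"hand":1}]
```

>>> {"name": "drive_tool", "arguments": {
  "steps": [
    {"x": -11,"y": -12,"z": -14,"twist": -0.04,"hand": 1},
    {"x": -14,"y": -18,"z": -19,"twist": -0.06,"hand": 1},
    {"x": -15,"y": -20,"z": -22,"twist": -0.07,"hand": 1},
    {"x": -13,"y": -22,"z": -22,"twist": -0.06,"hand": 1},
    {"x": -11,"y": -19,"z": -19,"twist": -0.06,"hand": 1},
    {"x": -7,"y": -15,"z": -14,"twist": -0.04,"hand": 1},
    {"x": -11,"y": -14,"z": -1,"twist": -0.08,"hand": 1},
    {"x": -13,"y": -20,"z": -2,"twist": -0.12,"hand": 1},
    {"x": -12,"y": -24,"z": -1,"twist": -0.13,"hand": 1},
    {"x": -9,"y": -27,"z": -2,"twist": -0.13,"hand": 1}
  ]
}}

```text
time: 13.5
ee_pos: [0.4674, 0.2052, 0.2348]
tool_rot: [2.982, 0.987, 0.001]
wrist_force: [0.9, 0.4, -0.2]
gripper_width: 1.0
grasp_force: 0.0
```

```bash
python3 - <<'E'
from look import *
print(tag('green',609,31,62)); 
for n in('top','scene'):
    im,d=load(n); print(n)
    for z,w in ((62,70),):
        for cx,cy,f in((609,31,'g'),(604,-215,'r')):
            o,X,Y=ortho(n,im,cx,cy,z,w,w);hs=cv2.cvtColor(o,cv2.COLOR_RGB2HSV).astype(int);H,S=hs[...,0],hs[...,1]
            m=((H<8)|(H>172))&(S>110) if f=='r' else (H>48)&(H<82)&(S>90)
            k,l,st,c=cv2.connectedComponentsWithStats(m.astype(np.uint8))
            print(f,[(round(cx+w/2-c[i][1]/2,1),round(cy+w/2-c[i][0]/2,1),st[i,4]/4) for i in range(1,k) if st[i,4]>400])
im,_=load('top'); cv2.imwrite('pics/t4.png',cv2.resize(im[120:270,130:370][:,:,::-1],(800,500),interpolation=cv2.INTER_CUBIC))
E
python3 p.py 35 1 418,250.5,235,-35 418,250.5,135,-35
```

```text
[('top', np.float64(610.3), np.float64(31.8), np.float64(480.0)), ('scene', np.float64(609.2), np.float64(30.9), np.float64(478.75))]
top
g [(np.float64(599.6), np.float64(56.8), np.float64(207.75)), (np.float64(610.3), np.float64(31.8), np.float64(480.0))]
r [(np.float64(603.0), np.float64(-215.1), np.float64(464.0)), (np.float64(578.9), np.float64(-208.5), np.float64(397.75))]
scene
g [(np.float64(609.2), np.float64(30.9), np.float64(478.75))]
r [(np.float64(602.2), np.float64(-216.0), np.float64(519.5))]
t 13.6 pos [466.2 207.3 235. ] th -53.2 tilt 0.11 q [-0.79  0.68  0.59  1.72 -0.47  0.89 -0.93] w 1.002 F [ 0.3 -0.5  1. ] 0.0
[{"x":-3,"y":-13,"z":0,"twist":-0.07,"hand":1},{"x":-2,"y":-19,"z":0,"twist":-0.09,"hand":1},{"x":-1,"y":-19,"z":0,"twist":-0.09,"hand":1},{"x":1,"y":-13,"z":0,"twist":-0.07,"hand":1},{"x":0,"y":0,"z":21,"twist":0.0,"hand":1},{"x":0,"y":0,"z":29,"twist":0.0,"hand":1},{"x":0,"y":0,"z":29,"twist":0.0,"hand":1},{"x":0,"y":0,"z":21,"twist":0.0,"hand":1}]
```

View pics/t4.png

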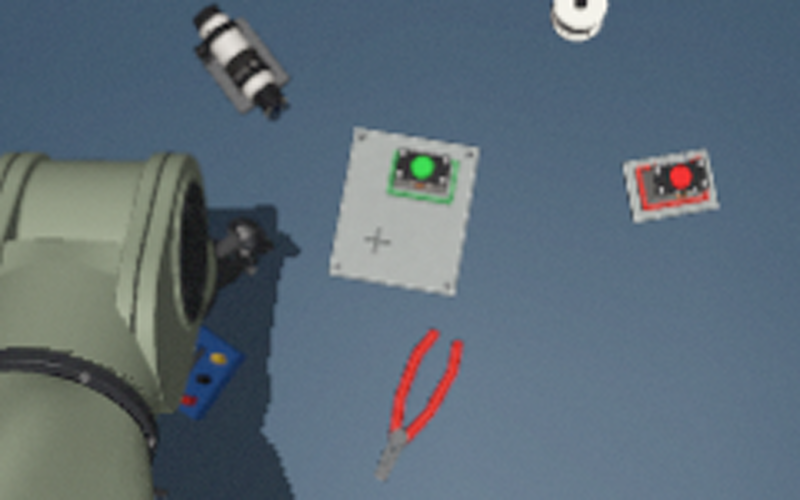

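The top view shows both modules seated in their nests (tags px (422,167) and (680,176)), with the orange mark facing the cross. Next is the mirror.

>>> {"name": "drive_tool", "arguments": {
  "steps": [
    {"x": -3,"y": -13,"z": 0,"twist": -0.07,"hand": 1},
    {"x": -2,"y": -19,"z": 0,"twist": -0.09,"hand": 1},
    {"x": -1,"y": -19,"z": 0,"twist": -0.09,"hand": 1},
    {"x": 1,"y": -13,"z": 0,"twist": -0.07,"hand": 1},
    {"x": 0,"y": 0,"z": 0,"twist": 0,"hand": 1},
    {"x": 0,"y": 0,"z": 0,"twist": 0,"hand": 1}
  ]
}}

```text
time: 14.2
ee_pos: [0.4211, 0.2479, 0.2344]
tool_rot: [2.792, 1.439, 0.001]
wrist_force: [0.5, 0.2, 0.3]
gripper_width: 0.997
grasp_force: 0.0
```

```bash
python3 p.py 35 1 418,250.5,131,-35; python3 - <<'E'
from h import *
im,d=save('scene'); W=cloud('scene',d)*1000
x,y,z=np.moveaxis(W,-1,0); near=(np.hypot(x-418,y-251)<30)&(d>0)&(im.max(-1)<90)
for lo,hi in((110,125),(125,140),(140,155),(155,170),(170,180)):
    m=near&(z>lo)&(z<hi); P=W[m]
    if m.sum()>3: print(lo,m.sum(),P.mean(0).round(1),P.min(0).round(1),P.max(0).round(1))
c=im[70:190,290:390]; cv2.imwrite('pics/s5.png',cv2.resize(c[:,:,::-1],(500,600),interpolation=cv2.INTER_CUBIC))
E
```

```text
t 14.2 pos [421.1 247.9 234.4] th -35.5 tilt 0.05 q [-0.88  0.63  0.51  1.8  -0.4   0.82 -0.79] w 0.997 F [0.5 0.2 0.3] 0.0
[{"x":0,"y":-1,"z":22,"twist":-0.0,"hand":1},{"x":0,"y":-1,"z":30,"twist":-0.0,"hand":1},{"x":0,"y":-1,"z":29,"twist":-0.01,"hand":1},{"x":0,"y":-1,"z":22,"twist":0.0,"hand":1}]
110 19 [424.1 251.6 116.9] [416.5 245.5 110.8] [430.1 259.5 123.2]
125 23 [423.3 251.8 130.9] [415.5 245.  126.1] [430.4 260.1 139.6]
140 23 [423.5 250.8 147.3] [419.2 245.7 140.4] [428.1 258.5 155. ]
155 18 [424.5 251.4 161.4] [418.5 245.9 155.1] [428.4 257.  169. ]
170 16 [422.6 251.3 174.9] [412.8 245.8 170.2] [431.6 259.8 179.8]
```

View pics/s5.png

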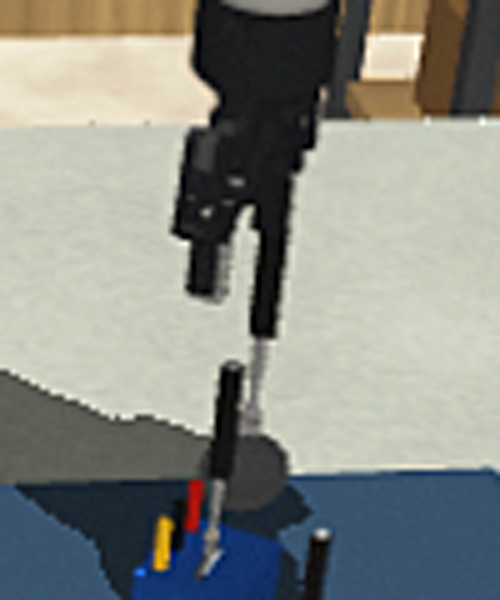

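The crop shows the mirror handle in the block (px 228,420) under the open fingers, with the tall decoy behind it.

>>> {"name": "drive_tool", "arguments": {
  "steps": [
    {"x": 1,"y": -4,"z": 20,"twist": 0,"hand": 1},
    {"x": 0,"y": 0,"z": 28,"twist": 0,"hand": 1},
    {"x": 0,"y": 0,"z": 30,"twist": 0,"hand": 1},
    {"x": 0,"y": 0,"z": 26,"twist": 0,"hand": 1},
    {"x": 0,"y": 0,"z": 0,"twist": 0,"hand": 0},
    {"x": 0,"y": 0,"z": 0,"twist": 0,"hand": -0.4},
    {"x": 0,"y": 0,"z": 0,"twist": 0,"hand": -0.4},
    {"x": 0,"y": 0,"z": 0,"twist": 0,"hand": -0.4},
    {"x": 0,"y": 0,"z": 0,"twist": 0,"hand": -0.4}
  ],
  "grip_force": 30
}}

```text
time: 15.15
ee_pos: [0.4181, 0.2518, 0.1305]
tool_rot: [-2.79, -1.443, -0.002]
wrist_force: [0.2, 0.3, 0.2]
gripper_width: 0.302
grasp_force: 0.0
```

```bash
python3 p.py; python3 - <<'E'
from h import *
im,d=save('scene')
c=im[100:200,300:375]; cv2.imwrite('pics/s6.png',cv2.resize(c[:,:,::-1],(450,600),interpolation=cv2.INTER_CUBIC))
E
```

```text
t 15.15 pos [418.1 251.8 130.5] th -35.3 tilt 0.06 q [-0.81  0.78  0.37  1.92 -0.53  0.53 -0.69] w 0.302 F [0.2 0.3 0.2] 0.0
```

View pics/s6.png

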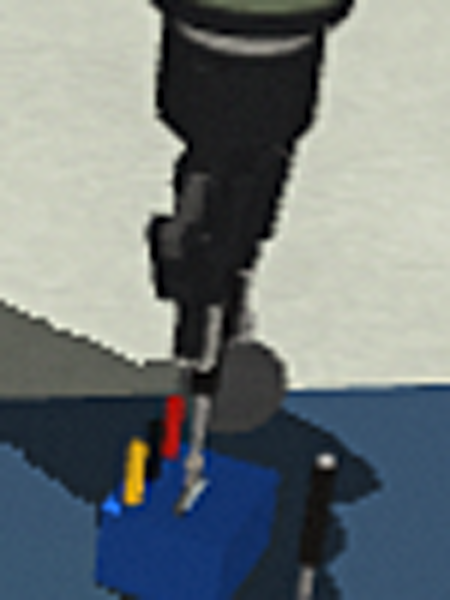

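The crop shows the fingers straddling the handle just above the stem, with the block and trimmers clear below. I'll close and draw the mirror up.

>>> {"name": "drive_tool", "arguments": {
  "steps": [
    {"x": 0,"y": 0,"z": 0,"twist": 0,"hand": -1},
    {"x": 0,"y": 0,"z": 0,"twist": 0,"hand": -1},
    {"x": 0,"y": 0,"z": 0,"twist": 0,"hand": -1},
    {"x": 0,"y": 0,"z": 0,"twist": 0,"hand": -1},
    {"x": 0,"y": 0,"z": 0,"twist": 0,"hand": -1}
  ],
  "grip_force": 30
}}

```text
time: 15.7
ee_pos: [0.418, 0.2517, 0.1299]
tool_rot: [-2.79, -1.443, -0.0]
wrist_force: [-0.5, -0.1, 6.0]
gripper_width: 0.136
grasp_force: 32.8
```

>>> {"name": "drive_tool", "arguments": {
  "steps": [
    {"x": 0,"y": 0,"z": -8,"twist": 0,"hand": -1},
    {"x": 0,"y": 0,"z": -12,"twist": 0,"hand": -1},
    {"x": 0,"y": 0,"z": -15,"twist": 0,"hand": -1},
    {"x": 0,"y": 0,"z": -15,"twist": 0,"hand": -1},
    {"x": 0,"y": 0,"z": -15,"twist": 0,"hand": -1},
    {"x": 0,"y": 0,"z": -15,"twist": 0,"hand": -1},
    {"x": 0,"y": 0,"z": -10,"twist": 0,"hand": -1},
    {"x": 0,"y": 0,"z": 0,"twist": 0,"hand": -1},
    {"x": 0,"y": 0,"z": 0,"twist": 0,"hand": -1}
  ]
}}

```text
time: 16.6
ee_pos: [0.4177, 0.2516, 0.2195]
tool_rot: [2.79, 1.444, -0.001]
wrist_force: [0.4, 0.2, -1.7]
gripper_width: 0.137
grasp_force: 32.0
```

```bash
python3 p.py; python3 - <<'E'
from h import *
im,d=save('scene'); W=cloud('scene',d)*1000
x,y,z=np.moveaxis(W,-1,0); near=(np.hypot(x-418,y-251)<45)&(d>0)
for lo,hi in((90,102),(102,115),(115,127),(128,145),(146,170),(190,200)):
    m=near&(z>lo)&(z<hi); P=W[m]
    if m.sum()>3: print(lo,m.sum(),P.mean(0).round(1),P.min(0).round(1),P.max(0).round(1),im[m].mean(0).round(0))
m=near&(z>92)&(z<134); P=W[m]; u,s_,v=np.linalg.svd(P-P.mean(0)); print('plane normal',v[2].round(3),np.degrees(np.arctan2(v[2][1],v[2][0])))
c=im[80:200,290:390]; cv2.imwrite('pics/s7.png',cv2.resize(c[:,:,::-1],(500,600),interpolation=cv2.INTER_CUBIC))
E
```

```text
t 16.6 pos [417.7 251.6 219.5] th -35.3 tilt 0.02 q [-0.88  0.65  0.5   1.82 -0.42  0.78 -0.78] w 0.137 F [ 0.4  0.2 -1.7] 31.999168395996094
102 15 [424.8 250.9 108.9] [408.6 240.6 104. ] [437.8 262.1 114. ] [120. 132. 131.]
115 23 [423.  252.3 120.8] [407.  238.6 115.1] [441.3 264.7 126.2] [131. 141. 141.]
128 25 [424.1 250.3 134.7] [408.8 239.2 128.2] [438.5 262.8 142.1] [109. 117. 116.]
146 17 [421.  251.9 156.4] [416.1 247.7 146.2] [424.4 256.1 169.5] [131. 130. 123.]
190 8 [424.4 251.8 196.7] [421.7 249.3 192.1] [427.9 258.3 199.6] [84. 83. 80.]
plane normal [-0.609 -0.793 -0.013] -127.55571304835647
```

```bash
python3 p.py 35 -1 480,160,250,-92 480,160,250,88
```

```text
t 16.65 pos [417.6 251.5 219.3] th -35.3 tilt 0.05 q [-0.88  0.65  0.5   1.82 -0.42  0.78 -0.78] w 0.134 F [ 0.1  1.  -0.5] 31.999307870864868
[{"x":-4,"y":10,"z":-3,"twist":0.09,"hand":-1},{"x":-3,"y":12,"z":-4,"twist":0.12,"hand":-1},{"x":-2,"y":16,"z":-4,"twist":0.14,"hand":-1},{"x":0,"y":16,"z":-4,"twist":0.14,"hand":-1},{"x":2,"y":16,"z":-5,"twist":0.15,"hand":-1},{"x":4,"y":15,"z":-4,"twist":0.14,"hand":-1},{"x":6,"y":12,"z":-4,"twist":0.12,"hand":-1},{"x":5,"y":9,"z":-3,"twist":0.09,"hand":-1},{"x":0,"y":0,"z":0,"twist":-0.09,"hand":-1},{"x":0,"y":0,"z":0,"twist":-0.09,"hand":-1}]
[{"x":0,"y":0,"z":0,"twist":-0.11,"hand":-1},{"x":0,"y":0,"z":0,"twist":-0.12,"hand":-1},{"x":0,"y":0,"z":0,"twist":-0.12,"hand":-1},{"x":0,"y":0,"z":0,"twist":-0.14,"hand":-1},{"x":0,"y":0,"z":0,"twist":-0.14,"hand":-1},{"x":0,"y":0,"z":0,"twist":-0.14,"hand":-1},{"x":0,"y":0,"z":0,"twist":-0.15,"hand":-1},{"x":0,"y":0,"z":0,"twist":-0.16,"hand":-1},{"x":0,"y":0,"z":0,"twist":-0.15,"hand":-1},{"x":0,"y":0,"z":0,"twist":-0.16,"hand":-1}]
[{"x":0,"y":0,"z":0,"twist":-0.16,"hand":-1},{"x":0,"y":0,"z":0,"twist":-0.15,"hand":-1},{"x":0,"y":0,"z":0,"twist":-0.16,"hand":-1},{"x":0,"y":0,"z":0,"twist":-0.15,"hand":-1},{"x":0,"y":0,"z":0,"twist":-0.14,"hand":-1},{"x":0,"y":0,"z":0,"twist":-0.14,"hand":-1},{"x":0,"y":0,"z":0,"twist":-0.14,"hand":-1},{"x":0,"y":0,"z":0,"twist":-0.12,"hand":-1},{"x":0,"y":0,"z":0,"twist":-0.12,"hand":-1},{"x":0,"y":0,"z":0,"twist":-0.11,"hand":-1}]
[{"x":0,"y":0,"z":0,"twist":-0.1,"hand":-1},{"x":0,"y":0,"z":0,"twist":-0.08,"hand":-1}]
```

>>> {"name": "drive_tool", "arguments": {
  "steps": [
    {"x": -4,"y": 10,"z": -3,"twist": 0.09,"hand": -1},
    {"x": -3,"y": 12,"z": -4,"twist": 0.12,"hand": -1},
    {"x": -2,"y": 16,"z": -4,"twist": 0.14,"hand": -1},
    {"x": 0,"y": 16,"z": -4,"twist": 0.14,"hand": -1},
    {"x": 2,"y": 16,"z": -5,"twist": 0.15,"hand": -1},
    {"x": 4,"y": 15,"z": -4,"twist": 0.14,"hand": -1},
    {"x": 6,"y": 12,"z": -4,"twist": 0.12,"hand": -1},
    {"x": 5,"y": 9,"z": -3,"twist": 0.09,"hand": -1},
    {"x": 0,"y": 0,"z": 0,"twist": 0,"hand": -1},
    {"x": 0,"y": 0,"z": 0,"twist": 0,"hand": -1}
  ]
}}

```text
time: 17.65
ee_pos: [0.48, 0.1606, 0.2502]
tool_rot: [3.141, -0.051, -0.001]
wrist_force: [0.7, -0.5, -0.2]
gripper_width: 0.132
grasp_force: 32.0
```

```bash
python3 p.py; cat > mir.py <<'E'
from h import *
import sys
from scipy.spatial.transform import Rotation as Ro
s=state(); p=s['ee_pos']*1000
im,d=save('scene'); W=cloud('scene',d)*1000
x,y,z=np.moveaxis(W,-1,0); m=(np.hypot(x-p[0],y-p[1])<32)&(d>0)&(z>p[2]-124)&(z<p[2]-76); P=W[m]
print('head n',m.sum(),'mean',P.mean(0).round(1),'rel tcp',(P.mean(0)-p).round(1),'min',P.min(0).round(1),'max',P.max(0).round(1),'rgb',im[m].mean(0).round(0))
u,s_,v=np.linalg.svd(P-P.mean(0)); n=v[2]*np.sign(v[2][0]); print('normal',n.round(3),'az',np.degrees(np.arctan2(n[1],n[0])).round(1))
c=camera_model('scene');E=np.array(c['extrinsics']);C=(E[:3,:3]@((p-[0,0,100])/1000)+E[:3,3])*[1,-1,-1]
u,v=cv2.projectPoints(C[None],np.zeros(3),np.zeros(3),np.array(c['intrinsics']),np.array(c['dist_coeffs']))[0][0,0].astype(int); print('px',u,v)
cv2.imwrite(sys.argv[1],cv2.resize(im[v-55:v+35,u-30:u+30][:,:,::-1],(400,600),interpolation=cv2.INTER_CUBIC))
E
python3 mir.py A.png
```

```text
t 17.65 pos [480.  160.6 250.2] th -91.9 tilt 0.06 q [-0.8   0.71  0.81  1.71 -0.6   0.99 -1.37] w 0.132 F [ 0.7 -0.5 -0.2] 31.994842886924744
head n 170 mean [483.7 159.8 152.3] rel tcp [  3.8  -0.8 -97.9] min [477.3 139.1 130.4] max [488.8 181.8 173.8] rgb [158. 170. 170.]
normal [ 0.999 -0.033  0.002] az -1.9
px 307 164
```

>>> {"name": "drive_tool", "arguments": {
  "steps": [
    {"x": 0,"y": 0,"z": 0,"twist": -0.08,"hand": -1},
    {"x": 0,"y": 0,"z": 0,"twist": -0.12,"hand": -1},
    {"x": 0,"y": 0,"z": 0,"twist": -0.14,"hand": -1},
    {"x": 0,"y": 0,"z": 0,"twist": -0.14,"hand": -1},
    {"x": 0,"y": 0,"z": 0,"twist": -0.14,"hand": -1},
    {"x": 0,"y": 0,"z": 0,"twist": -0.14,"hand": -1},
    {"x": 0,"y": 0,"z": 0,"twist": -0.14,"hand": -1},
    {"x": 0,"y": 0,"z": 0,"twist": -0.14,"hand": -1},
    {"x": 0,"y": 0,"z": 0,"twist": -0.14,"hand": -1},
    {"x": 0,"y": 0,"z": 0,"twist": -0.14,"hand": -1}
  ]
}}

```text
time: 18.7
ee_pos: [0.4799, 0.161, 0.2507]
tool_rot: [-2.507, -1.893, -0.0]
wrist_force: [0.3, -0.2, -0.9]
gripper_width: 0.137
grasp_force: 32.0
```

>>> {"name": "drive_tool", "arguments": {
  "steps": [
    {"x": 0,"y": 0,"z": 0,"twist": -0.14,"hand": -1},
    {"x": 0,"y": 0,"z": 0,"twist": -0.14,"hand": -1},
    {"x": 0,"y": 0,"z": 0,"twist": -0.14,"hand": -1},
    {"x": 0,"y": 0,"z": 0,"twist": -0.14,"hand": -1},
    {"x": 0,"y": 0,"z": 0,"twist": -0.14,"hand": -1},
    {"x": 0,"y": 0,"z": 0,"twist": -0.14,"hand": -1},
    {"x": 0,"y": 0,"z": 0,"twist": -0.14,"hand": -1},
    {"x": 0,"y": 0,"z": 0,"twist": -0.14,"hand": -1},
    {"x": 0,"y": 0,"z": 0,"twist": -0.14,"hand": -1},
    {"x": 0,"y": 0,"z": 0,"twist": -0.14,"hand": -1}
  ]
}}

```text
time: 19.7
ee_pos: [0.4799, 0.161, 0.2507]
tool_rot: [-0.698, -3.063, -0.0]
wrist_force: [-0.4, -0.4, -0.7]
gripper_width: 0.135
grasp_force: 32.0
```

>>> {"name": "drive_tool", "arguments": {
  "steps": [
    {"x": 0,"y": 0,"z": 0,"twist": -0.14,"hand": -1},
    {"x": 0,"y": 0,"z": 0,"twist": -0.1,"hand": -1},
    {"x": 0,"y": 0,"z": 0,"twist": 0,"hand": -1},
    {"x": 0,"y": 0,"z": 0,"twist": 0,"hand": -1}
  ]
}}

```text
time: 20.1
ee_pos: [0.4801, 0.1606, 0.2507]
tool_rot: [-0.343, -3.123, -0.0]
wrist_force: [-0.1, 0.1, -1.0]
gripper_width: 0.139
grasp_force: 32.0
```

```bash
python3 p.py; python3 mir.py B.png; python3 -c "
import cv2,numpy as np
cv2.imwrite('pics/ab.png',np.hstack([cv2.imread('A.png'),cv2.imread('B.png')]))"
```

```text
t 20.1 pos [480.1 160.6 250.7] th 77.5 tilt 0.01 q [-0.33  0.58 -0.1   1.7   0.08  0.87  0.89] w 0.139 F [-0.1  0.1 -1. ] 31.993718147277832
head n 169 mean [481.5 159.4 152.5] rel tcp [  1.4  -1.2 -98.2] min [472.5 139.5 128.8] max [489.2 181.5 173.3] rgb [59. 60. 59.]
normal [ 0.97  -0.239 -0.05 ] az -13.9
px 307 164
```

View pics/ab.png

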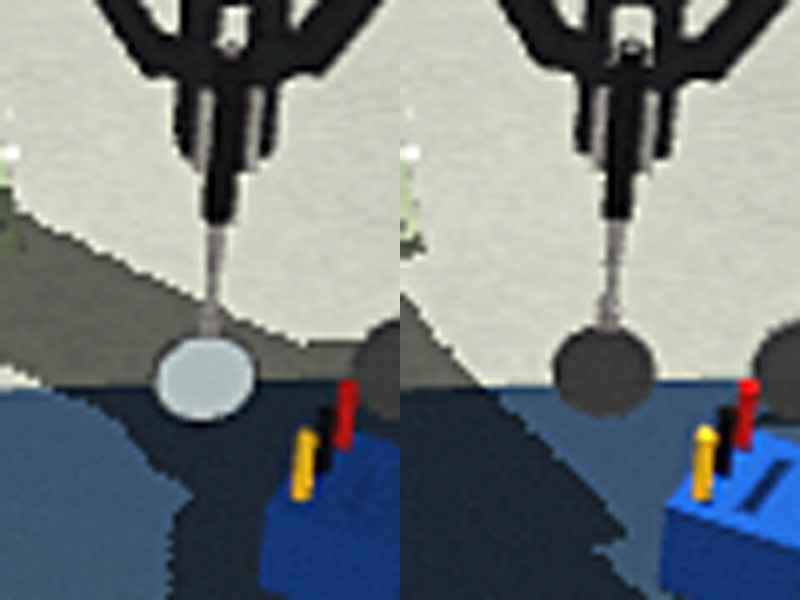

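Left (A): bright glass, normal at -1.9° with tool angle -92°. Right (B): dark back. So A is the orientation I need: turn back, then go to the cross.

```bash
python3 p.py 25 -1 543,76.7,200,-92 543,76.7,150,-92
```

```text
t 20.15 pos [480.1 160.5 250.7] th 77.5 tilt 0.01 q [-0.33  0.58 -0.1   1.7   0.08  0.87  0.89] w 0.139 F [ 0.3  0.4 -0.1] 31.99393093585968
[{"x":-2,"y":-2,"z":2,"twist":0.09,"hand":-1},{"x":-3,"y":-2,"z":1,"twist":0.1,"hand":-1},{"x":-4,"y":-2,"z":2,"twist":0.11,"hand":-1},{"x":-4,"y":-2,"z":2,"twist":0.13,"hand":-1},{"x":-4,"y":-1,"z":3,"twist":0.13,"hand":-1},{"x":-5,"y":-1,"z":2,"twist":0.14,"hand":-1},{"x":-5,"y":0,"z":3,"twist":0.15,"hand":-1},{"x":-6,"y":1,"z":2,"twist":0.15,"hand":-1},{"x":-5,"y":2,"z":3,"twist":0.16,"hand":-1},{"x":-5,"y":2,"z":3,"twist":0.16,"hand":-1}]
[{"x":-5,"y":3,"z":2,"twist":0.16,"hand":-1},{"x":-4,"y":4,"z":3,"twist":0.16,"hand":-1},{"x":-3,"y":5,"z":3,"twist":0.16,"hand":-1},{"x":-3,"y":5,"z":3,"twist":0.16,"hand":-1},{"x":-2,"y":5,"z":2,"twist":0.15,"hand":-1},{"x":-1,"y":5,"z":3,"twist":0.15,"hand":-1},{"x":0,"y":5,"z":2,"twist":0.14,"hand":-1},{"x":1,"y":5,"z":2,"twist":0.13,"hand":-1},{"x":1,"y":4,"z":3,"twist":0.13,"hand":-1},{"x":1,"y":4,"z":2,"twist":0.11,"hand":-1}]
[{"x":2,"y":3,"z":1,"twist":0.1,"hand":-1},{"x":2,"y":2,"z":2,"twist":0.09,"hand":-1},{"x":0,"y":0,"z":15,"twist":-0.0,"hand":-1},{"x":0,"y":0,"z":20,"twist":-0.0,"hand":-1},{"x":0,"y":0,"z":15,"twist":-0.0,"hand":-1}]
```

Just twist back at this spot (21 × 0.14), then plan the rest.

>>> {"name": "drive_tool", "arguments": {
  "steps": [
    {"x": 0,"y": 0,"z": 0,"twist": 0.08,"hand": -1},
    {"x": 0,"y": 0,"z": 0,"twist": 0.12,"hand": -1},
    {"x": 0,"y": 0,"z": 0,"twist": 0.14,"hand": -1},
    {"x": 0,"y": 0,"z": 0,"twist": 0.14,"hand": -1},
    {"x": 0,"y": 0,"z": 0,"twist": 0.14,"hand": -1},
    {"x": 0,"y": 0,"z": 0,"twist": 0.14,"hand": -1},
    {"x": 0,"y": 0,"z": 0,"twist": 0.14,"hand": -1},
    {"x": 0,"y": 0,"z": 0,"twist": 0.14,"hand": -1},
    {"x": 0,"y": 0,"z": 0,"twist": 0.14,"hand": -1},
    {"x": 0,"y": 0,"z": 0,"twist": 0.14,"hand": -1}
  ]
}}

```text
time: 21.15
ee_pos: [0.4802, 0.1606, 0.2508]
tool_rot: [2.191, 2.251, 0.0]
wrist_force: [-0.8, 0.7, -0.5]
gripper_width: 0.136
grasp_force: 32.0
```

>>> {"name": "drive_tool", "arguments": {
  "steps": [
    {"x": 0,"y": 0,"z": 0,"twist": 0.14,"hand": -1},
    {"x": 0,"y": 0,"z": 0,"twist": 0.14,"hand": -1},
    {"x": 0,"y": 0,"z": 0,"twist": 0.14,"hand": -1},
    {"x": 0,"y": 0,"z": 0,"twist": 0.14,"hand": -1},
    {"x": 0,"y": 0,"z": 0,"twist": 0.14,"hand": -1},
    {"x": 0,"y": 0,"z": 0,"twist": 0.14,"hand": -1},
    {"x": 0,"y": 0,"z": 0,"twist": 0.14,"hand": -1},
    {"x": 0,"y": 0,"z": 0,"twist": 0.14,"hand": -1},
    {"x": 0,"y": 0,"z": 0,"twist": 0.14,"hand": -1},
    {"x": 0,"y": 0,"z": 0,"twist": 0.14,"hand": -1}
  ]
}}

```text
time: 22.15
ee_pos: [0.4803, 0.1607, 0.2509]
tool_rot: [-3.126, -0.31, -0.001]
wrist_force: [0.2, 0.4, -0.2]
gripper_width: 0.133
grasp_force: 32.0
```

>>> {"name": "drive_tool", "arguments": {
  "steps": [
    {"x": 0,"y": 0,"z": 0,"twist": 0.14,"hand": -1},
    {"x": 0,"y": 0,"z": 0,"twist": 0.08,"hand": -1},
    {"x": 0,"y": 0,"z": 0,"twist": 0,"hand": -1}
  ]
}}

```text
time: 22.45
ee_pos: [0.4802, 0.1607, 0.2507]
tool_rot: [3.141, -0.027, 0.0]
wrist_force: [0.4, 1.2, -1.6]
gripper_width: 0.133
grasp_force: 32.0
```

```bash
python3 p.py 25 -1 543,76.7,190,-92
```

```text
t 22.45 pos [480.2 160.7 250.7] th -91.0 tilt 0.02 q [-0.8   0.7   0.81  1.71 -0.59  0.99 -1.36] w 0.133 F [ 0.4  1.2 -1.6] 31.993873715400696
[{"x":8,"y":11,"z":8,"twist":0.0,"hand":-1},{"x":12,"y":14,"z":10,"twist":0.01,"hand":-1},{"x":12,"y":16,"z":12,"twist":-0.0,"hand":-1},{"x":13,"y":16,"z":12,"twist":0.0,"hand":-1},{"x":11,"y":15,"z":11,"twist":0.01,"hand":-1},{"x":9,"y":10,"z":8,"twist":-0.0,"hand":-1}]
```

>>> {"name": "drive_tool", "arguments": {
  "steps": [
    {"x": 8,"y": 11,"z": 8,"twist": 0,"hand": -1},
    {"x": 12,"y": 14,"z": 10,"twist": 0.01,"hand": -1},
    {"x": 12,"y": 16,"z": 12,"twist": 0,"hand": -1},
    {"x": 13,"y": 16,"z": 12,"twist": 0,"hand": -1},
    {"x": 11,"y": 15,"z": 11,"twist": 0.01,"hand": -1},
    {"x": 9,"y": 10,"z": 8,"twist": 0,"hand": -1},
    {"x": 0,"y": 0,"z": 0,"twist": 0,"hand": -1},
    {"x": 0,"y": 0,"z": 0,"twist": 0,"hand": -1}
  ]
}}

```text
time: 23.25
ee_pos: [0.5432, 0.0771, 0.1899]
tool_rot: [-3.141, 0.054, 0.0]
wrist_force: [0.6, 0.3, -0.6]
gripper_width: 0.139
grasp_force: 32.0
```

```bash
python3 p.py 15 -1 543,76.7,145.5,-92; python3 mir.py C.png
```

```text
t 23.25 pos [543.2  77.1 189.9] th -92.0 tilt 0.01 q [-0.55  0.83  0.71  1.65 -0.65  0.92 -1.18] w 0.139 F [ 0.6  0.3 -0.6] 31.98207378387451
[{"x":0,"y":0,"z":9,"twist":0.0,"hand":-1},{"x":0,"y":0,"z":13,"twist":0.0,"hand":-1},{"x":0,"y":0,"z":13,"twist":0.0,"hand":-1},{"x":0,"y":0,"z":9,"twist":0.0,"hand":-1}]
head n 165 mean [547.6  76.4  92.3] rel tcp [  4.4  -0.7 -97.6] min [542.3  56.3  70.8] max [554.1  98.5 113. ] rgb [163. 175. 175.]
normal [ 1.    -0.008 -0.011] az -0.5
px 279 196
```

>>> {"name": "drive_tool", "arguments": {
  "steps": [
    {"x": 0,"y": 0,"z": 9,"twist": 0,"hand": -1},
    {"x": 0,"y": 0,"z": 12,"twist": 0,"hand": -1},
    {"x": 0,"y": 0,"z": 12,"twist": 0,"hand": -1},
    {"x": 0,"y": 0,"z": 8,"twist": 0,"hand": -1},
    {"x": 0,"y": 0,"z": 3,"twist": 0,"hand": -1},
    {"x": 0,"y": 0,"z": 0,"twist": 0,"hand": -1},
    {"x": 0,"y": 0,"z": 0,"twist": 0,"hand": -1},
    {"x": 0,"y": 0,"z": 0,"twist": 0,"hand": -1},
    {"x": 0,"y": 0,"z": 0,"twist": 0,"hand": -1},
    {"x": 0,"y": 0,"z": 0,"twist": 0,"hand": -1}
  ]
}}

```text
time: 24.3
ee_pos: [0.5434, 0.0768, 0.146]
tool_rot: [-3.141, 0.055, -0.0]
wrist_force: [0.6, -0.4, -1.5]
gripper_width: 0.139
grasp_force: 32.0
```

```bash
python3 p.py; python3 mir.py D.png; python3 - <<'E'
from o import *
im,_=load('scene')
for cx,cy,f in((609,31,'g'),(604,-215,'r')):
    o,X,Y=ortho('scene',im,cx,cy,62,70,70);hs=cv2.cvtColor(o,cv2.COLOR_RGB2HSV).astype(int);H,S=hs[...,0],hs[...,1]
    m=((H<8)|(H>172))&(S>110) if f=='r' else (H>48)&(H<82)&(S>90)
    k,l,st,c=cv2.connectedComponentsWithStats(m.astype(np.uint8))
    print(f,[(round(cx+35-c[i][1]/2,1),round(cy+35-c[i][0]/2,1),st[i,4]/4) for i in range(1,k) if st[i,4]>800])
E
```

```text
t 24.3 pos [543.4  76.8 146. ] th -92.0 tilt 0.01 q [-0.52  0.88  0.66  1.7  -0.71  0.82 -1.13] w 0.139 F [ 0.6 -0.4 -1.5] 31.98149263858795
head n 160 mean [547.9  76.2  48.7] rel tcp [  4.5  -0.6 -97.2] min [541.4  54.8  24.4] max [554.6  97.2  69.5] rgb [160. 171. 171.]
normal [ 0.998 -0.065  0.   ] az -3.7
px 278 209
g [(np.float64(609.5), np.float64(30.7), np.float64(468.0))]
r [(np.float64(602.2), np.float64(-216.0), np.float64(519.75))]
```

```bash
python3 -c "
from cell import *
print(finish_job())"
```

```text
the job is handed in; nothing more can be done
None
```

I handed the job in at 24.3 s. By my last camera check, both modules are seated in their nests and the mirror is held steady within about 3 mm of the sight point, its normal within about 2° of the half-way angle. The hand-in returned no verdict.

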